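Gauge a moulded filter head and fit the filter cartridges that sit flush

TASK

First put every trimmed sprue into the blue scrap crate; then, holding the depth rod by its orange handle, probe the two open bores of the green moulding down to their floors, the bore nearer the spray can first, and stand the rod back in its holder. Then give the moulding a spray by pressing the red cap of the fixed can right down and letting it spring up, and only after that stand in each bore the filter cartridge whose length matches its depth, so that the cartridge's shoulder is flush with the rim and only its knob stands out. Leave the other things on the bench where they are.

Things in the scene. Friction and masses are not known exactly. Their poses are not given: they have to be found in the camera images.
- pallet: fixed blue pallet, 300 x 420 x 25 mm; origin at the centre of its underside, x and y along its edges, z up. On it, fixed: olive green moulding 90 mm tall (two open cups 82 mm in diameter in a row along y, a closed third at x +100, y +30 mm, a pipe stub to +y) and a yellow spray can 60 mm in diameter at x +20, y -140 mm. x -150 to -55 mm is free deck where the sprues lie
- bore_a (a point): centre of the rim of the open bore nearer the spray can, on the top of the moulding, 115 mm above the bench; z up, axes parallel to the pallet's. Round vertical blind bore of 59 mm diameter with a flat floor; its depth is 34, 47 or 60 mm, differs from start to start and from bore_b's, and must be found by probing
- bore_b (a point): the same for the other open bore, 100 mm farther from the can (pallet +y of bore_a); depth 34, 47 or 60 mm, not the same as bore_a's
- cap_top (a point): centre of the top of the spray can's red cap, 192 mm above the bench when up; cap is 32 mm in diameter
- spray_cap (a joint): how far the cap is pressed down, m: 0 up, 0.008 fully down (counts as pressed from 0.006); spring, about 2 N to start and 6 N fully down, returns by itself
- rod: depth rod standing upright in its holder at the start: steel shaft 12 mm diameter and 95 mm long, above it a 38 mm diameter flange 6 mm thick, above that an orange square handle 26 x 26 mm, 60 mm tall, sides along body x and y; origin at the tip (lower end) of the shaft, z up the shaft (the centre of the handle is 131 mm above the tip); 0.14 kg
- stand_mouth (a point): centre of the top of the rod holder, a fixed aluminium tube 52 mm in diameter and 100 mm tall with a 20 mm hole; the rod's flange rests on this top, the tip then 5 mm above the bench
- crate: fixed open blue scrap crate, 190 x 170 mm, 70 mm tall, walls and floor 6 mm, origin at the centre of its underside, x along the long side
- mat: fixed thin black mat, 200 x 190 mm, 1 mm thick, flat on the bench; origin at its centre; the cartridges stand on it at the start
- cartridge_short: white round filter cartridge with a steel bottom, 54 mm diameter and 34 mm long from underside to shoulder, with a black knob 22 mm in diameter and 32 mm tall on top; origin at the centre of its underside, z up; 0.09 to 0.18 kg
- cartridge_short_shoulder (a point): centre of that cartridge's shoulder (top of the white body, foot of the knob), 34 mm above its underside
- cartridge_medium: white round filter cartridge with a steel bottom, 54 mm diameter and 47 mm long from underside to shoulder, with a black knob 22 mm in diameter and 32 mm tall on top; origin at the centre of its underside, z up; 0.09 to 0.18 kg
- cartridge_medium_shoulder (a point): centre of that cartridge's shoulder (top of the white body, foot of the knob), 47 mm above its underside
- cartridge_long: white round filter cartridge with a steel bottom, 54 mm diameter and 60 mm long from underside to shoulder, with a black knob 22 mm in diameter and 32 mm tall on top; origin at the centre of its underside, z up; 0.09 to 0.18 kg
- cartridge_long_shoulder (a point): centre of that cartridge's shoulder (top of the white body, foot of the knob), 60 mm above its underside
- sprue_1: trimmed olive green sprue, a bar 90 mm long along its x, 14 mm wide and 16 mm tall, with a round boss of 22 mm diameter near each end; origin at the centre of its underside; one to three of the three sprues are present, lying on the pallet
- sprue_2: trimmed olive green sprue, a bar 90 mm long along its x, 14 mm wide and 16 mm tall, with a round boss of 22 mm diameter near each end; origin at the centre of its underside; one to three of the three sprues are present, lying on the pallet
- sprue_3: trimmed olive green sprue, a bar 90 mm long along its x, 14 mm wide and 16 mm tall, with a round boss of 22 mm diameter near each end; origin at the centre of its underside; one to three of the three sprues are present, lying on the pallet
- ring_part: loose green ring moulding, 90 mm diameter, 30 mm tall, with a lug; origin at its underside; bystander, to be left where it is
- ring_part2: another loose green ring moulding, 90 mm diameter, 30 mm tall; origin at its underside; bystander, to be left where it is
- tape: yellow roll of tape, 90 mm diameter, 20 mm tall; origin at its underside; bystander, to be left where it is
- mug: white mug, 80 mm diameter, 90 mm tall; origin at its underside; bystander, to be left where it is
- brush: brush lying on the bench; origin at its underside; bystander, to be left where it is
- jar: glass jar, 70 mm diameter, 90 mm tall; origin at its underside; bystander, to be left where it is
Things that resemble listed ones, but are neither listed nor needed, are in the scene too. What is shaped like the cartridge_long but purple is not meant. Leave any purple look-alike of the cartridge_short alone.

How it is judged:
By the outcome, as a careful person would: the job done as asked, in the order asked, and still so for the second after the job is handed in, with the robot touching nothing.
Of sprue_1, sprue_2, sprue_3 only 1 to 3 are there at a start; the rules pass over those that are not, and their reading is None.
At some moment in a run one of sprue_1, sprue_2, sprue_3, cartridge_short, cartridge_medium, cartridge_long may be knocked a few centimetres aside while the robot is not near it.
It also fails if it takes over 210 s, if anything falls off the work surface, if the arm or the gripper's body presses on something with over 40 N, if the wrist force passes 120 N, or if a joint passes its speed limit or range.

ROBOT

A 7-joint arm with a two-finger parallel gripper is mounted at the origin on the work surface. World frame = base frame: x ahead of the robot, y to its left, z up, the work surface at z = 0. Lengths are in m, angles in rad, forces in N, time in s.
With the tool pointing down it reaches from about 0.425 to 0.875 m from the base axis. Payload 4.7 kg.
Tool frame: the origin (TCP) lies at the very end of the fingers, on their centre line; the grasp point (between the pads) lies 19 mm behind it (ctrl.grasp_offset is the distance from the TCP to the grasp point, in m); z points along the fingers, y is the direction in which the jaws open and shut (so a half turn about z gives the same grasp; the last joint's range is limited). The gripper opens to 87 mm and grips with 3 to 60 N. Pads are 19 mm wide; open, the fingers measure 117 mm over their backs; the gripper's body (75 mm by 190 mm) begins 51 mm behind the grasp point.
Start: joints at [-1.111, 0.321, -0.07, 1.45, 0.023, 1.371, -0.057], TCP at [0.28, 0.586, 0.223] pointing down, gripper open.
Joint ranges: [-2.86, 2.86], [-0.3, 2.09], [-1.38, 1.24], [0.06, 2.45], [-1.56, 4.7], [0.09, 2.05], [-2.69, 2.69]. Speed limits (rad/s): [2.57, 2.57, 3.14, 3.14, 3.14, 3.14, 3.14].

INTERFACE

Orientations are given as a rotation vector (axis times angle).
In Python, from bench import ctrl gives the robot as it stands.
- The arm moves only by the shell command python3 -m creep 'ROWS' [FORCE]. ROWS is JSON, a list that holds one entry, the list of rows, each a list of 7 numbers: the opening, from 0 (shut) to 1 (fully open), then the shift along the tool's x, y, z in mm, then the turn, a rotation vector about the tool's x, y, z in rad. In form: [[[grip, dx, dy, dz, rx, ry, rz], ...]]. A call has 1 to 5 rows; each row is the pose to reach, as a shift and turn from the pose commanded when the call began, along the tool's axes at that moment; what a row does not reach only later rows make up. A row lasts 1/10 s, in which the tool goes at most 50 mm and 8.59 degrees, less where a joint would pass 70% of its speed; a pose out of reach is approached as far as the arm can. A call with a gripper value outside its range is refused whole. The fingers move at their own pace and stop on an object; FORCE is the grip in N (left out, the last holds). Time passes only in rows, so rows that repeat a pose let the fingers close. It gives the time, the measured TCP pose, the force and the opening at its end, in the units of the state.
- ctrl.get_state(): the state, without advancing time (a new reading comes with each control period).
- ctrl.get_image(name): name is "scene" or "top" or "wrist"; returns the picture (384x512x3 uint8, red, green, blue); there is no depth.
- ctrl.camera_params(name): a dict with "K" (3x3 intrinsics, pixels), "k1" (the pictures are not rectified: a ray, as slopes to the right and down, at radius r is drawn at 1 + k1 r^2 times it, then the intrinsics apply), "pose" (4x4, takes a point from camera to world coordinates). Camera axes: x right, y down, z forward; pixel columns grow to the right and rows downward; lengths in m; the calibration is good to about 2 mm. A picture is of the moment at which its call begins: read the wrist's pose just before it. camera_params takes no time and is no camera call; for the wrist camera it gives the pose at the moment of the call.
- ctrl.close_job(): hands the job in, once; it reports no verdict.
The state is a dict: "time": time; "joint_positions": joint angles; "qd": joint speeds; "joint_torque": joint torques, N m; "position": TCP position; "tool_rot": TCP orientation; "ft_force": force on the tool from outside, world axes, zero at the start; "torque": the same for the moment, N m; "grip_width": opening from 0.0 (shut) to 1.0 (fully open).
Only numpy, scipy, OpenCV 4.12 (cv2) and the standard library are available. Lean on these libraries where they do the work, as an engineer would, in place of code of your own. Each camera call takes 0.05 s, during which the arm holds its last target. There are 200 camera calls.

## Working session

There is one attempt and no reset: what is moved stays moved. The work goes in short steps, Python scripts to look and compute and a shell command to move; the robot and the scene stay as the last step left them, time stands still between calls to the robot, and variables do not carry over. Pictures are saved under pics/ and viewed, about 12 in all and at most 16, crops included, and the job is handed in when it is done.

```bash
ls; mkdir -p pics
python3 - <<'E'
from bench import ctrl
import cv2,numpy as np
print(ctrl.get_state())
for n in("scene","top","wrist"):
    p=ctrl.camera_params(n);print(n,np.round(p["K"],1).tolist(),p["k1"],np.round(p["pose"],4).tolist())
    im=ctrl.get_image(n);cv2.imwrite(f"pics/{n}0.png",im[...,::-1])
E
```

```text
pics
{'time': 0.0, 'joint_positions': array([-1.11087194,  0.32184165, -0.07006217,  1.45169706,  0.02262636,
        1.3708056 , -0.05687615]), 'qd': array([-0.00057681,  0.00116579, -0.00020819, -0.00086326, -0.00105293,
        0.0026189 ,  0.00073999]), 'joint_torque': array([-3.58763518e-04, -4.91280019e+01, -4.03902009e-01, -3.12525094e+01,
       -6.38051704e-02,  4.36093309e-02,  1.63722525e-04]), 'position': array([0.28010322, 0.58592151, 0.22143817]), 'tool_rot': array([-6.94387179e-01, -3.06357828e+00,  3.04948805e-03]), 'ft_force': array([-0.75937632, -0.56865113, -0.17241682]), 'torque': array([0.01198673, 0.01434817, 0.00443663]), 'grip_width': 0.9982959922223581}
scene [[479.3, 0.0, 255.5], [0.0, 479.3, 192.1], [0.0, 0.0, 1.0]] -0.0236138387901161 [[-0.76, 0.4922, -0.4244, 1.0871], [0.6499, 0.5829, -0.4878, 0.6275], [0.0073, -0.6465, -0.7629, 1.1336], [0.0, 0.0, 0.0, 1.0]]
top [[406.6, 0.0, 264.9], [0.0, 406.6, 195.6], [0.0, 0.0, 1.0]] -0.08940628132182185 [[0.1234, -0.971, 0.2046, 0.2644], [-0.9924, -0.1209, 0.0247, -0.0293], [0.0007, -0.2061, -0.9785, 1.3426], [0.0, 0.0, 0.0, 1.0]]
wrist [[344.1, 0.0, 252.0], [0.0, 344.1, 193.3], [0.0, 0.0, 1.0]] 0.02165564878908435 [[0.4318, 0.8634, 0.2611, 0.2091], [0.902, -0.4135, -0.1244, 0.619], [0.0006, 0.2892, -0.9573, 0.3833], [0.0, 0.0, 0.0, 1.0]]
```

View pics/top0.png

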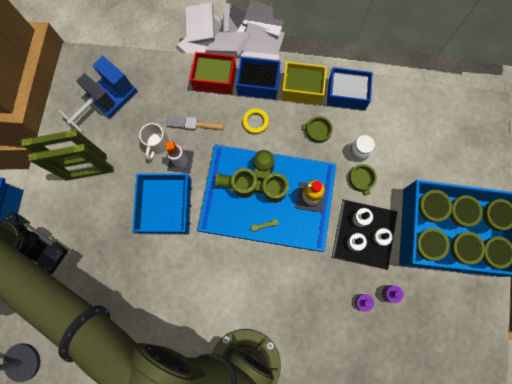

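View pics/scene0.png

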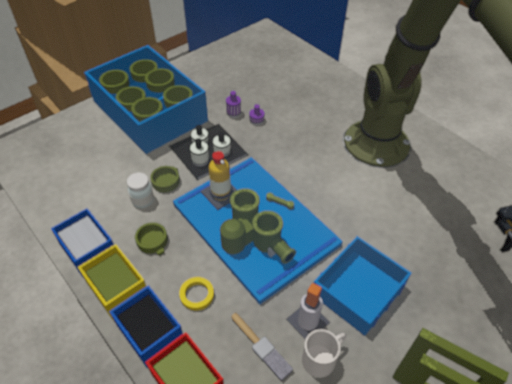

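```bash
cat > h.py <<'E'
from bench import ctrl
import cv2,numpy as np
from scipy.spatial.transform import Rotation as R
def shot(n,f=None):
    p=ctrl.camera_params(n); im=ctrl.get_image(n)
    if f: cv2.imwrite(f"pics/{f}.png",im[...,::-1])
    return im,p
def pl(p,uv,z):
    "pixels -> world points on plane height z"
    uv=np.array(uv,float).reshape(-1,1,2)
    s=cv2.undistortPoints(uv,np.array(p["K"]),np.array([p["k1"],0,0,0,0.])).reshape(-1,2)
    T=np.array(p["pose"]); d=np.c_[s,np.ones(len(s))]@T[:3,:3].T
    return T[:3,3]+d*((z-T[2,3])/d[:,2])[:,None]
def proj(p,X):
    T=np.linalg.inv(np.array(p["pose"])); X=np.array(X,float).reshape(-1,3)
    return cv2.projectPoints(X,cv2.Rodrigues(T[:3,:3])[0],T[:3,3],np.array(p["K"]),np.array([p["k1"],0,0,0,0.]))[0].reshape(-1,2)
def tri(ps,uvs):
    A=np.zeros((3,3));b=np.zeros(3)
    for p,uv in zip(ps,uvs):
        C=np.array(p["pose"])[:3,3]; d=pl(p,uv,0)[0]-C; d/=np.linalg.norm(d); M=np.eye(3)-np.outer(d,d);A+=M;b+=M@C
    return np.linalg.solve(A,b)
def comps(im,lo,hi,amin=8,box=None):
    "HSV mask -> list of (area,cx,cy,contour)"
    hsv=cv2.cvtColor(im,cv2.COLOR_RGB2HSV); m=cv2.inRange(hsv,np.array(lo),np.array(hi))
    if box: k=np.zeros_like(m);k[box[1]:box[3],box[0]:box[2]]=1;m*=k
    n,l,s,c=cv2.connectedComponentsWithStats(m)
    out=[(s[i,4],c[i][0],c[i][1],cv2.findContours((l==i).astype(np.uint8),0,2)[0][0]) for i in range(1,n) if s[i,4]>=amin]
    return sorted(out,key=lambda a:-a[0])
def go(target,yaw=None):
    "shift in tool axes (mm) to bring the TCP to target (world) and rz to get tool-x yaw; prints"
    s=ctrl.get_state(); Rm=R.from_rotvec(s["tool_rot"]); d=Rm.inv().apply(np.array(target)-s["position"])*1000
    X=Rm.as_matrix(); y=np.arctan2(X[1,1],X[0,1])
    # desired jaw (tool y) direction yaw, mod pi; tool z down -> rz = -(dyaw)
    r=None
    if yaw is not None: r=-((yaw-y+np.pi/2)%np.pi-np.pi/2)
    print("tcp",s["position"].round(4),"shift mm",d.round(1),"jaw yaw",round(y,3),"rz",r,"t",s["time"])
E
python3 - <<'E'
from h import *
t=cv2.imread("pics/top0.png")[...,::-1].copy();s=cv2.imread("pics/scene0.png")[...,::-1].copy()
pt,ps=ctrl.camera_params("top"),ctrl.camera_params("scene")
for nm,lo,hi in(("orange",(5,170,150),(14,255,255)),("red",(0,190,140),(4,255,255)),("blue",(95,150,80),(112,255,255)),("olive",(25,90,30),(45,255,200)),("purple",(125,80,60),(155,255,255)),("white",(0,0,190),(180,40,255))):
    for im,n in((t,"top"),(s,"scene")):
        print(nm,n,[(a,round(x,1),round(y,1)) for a,x,y,c in comps(im,lo,hi,12)[:9]])
for a,x,y,c in comps(t,(95,150,80),(112,255,255),1000):
    if 120<x<340:
        z=.025 if a>6000 else .07
        b=cv2.boxPoints(cv2.minAreaRect(c)); w=pl(pt,b,z); print(a,w.round(3).tolist(),w.mean(0),[np.linalg.norm(w[i]-w[i-1]).round(3) for i in range(4)])
# initial geometry with eyeballed pixels
for n,uv,z in(("bore_b",(242,181),.115),("bore_a",(272,187),.115),("cap",(316,187),.192),("sprue",(264,226),.041),("stand",(182,158),.1)): print(n,pl(pt,uv,z).round(3))
E
python3 -c "
import cv2
a=cv2.imread('pics/top0.png')[130:270,125:405];cv2.imwrite('pics/c1.png',cv2.resize(a,None,fx=2.8,fy=2.8,interpolation=2))"
```

```text
orange top [(np.int32(65), np.float64(169.4), np.float64(145.0)), (np.int32(14), np.float64(200.5), np.float64(79.6))]
orange scene [(np.int32(71), np.float64(314.2), np.float64(289.4))]
red top [(np.int32(104), np.float64(223.6), np.float64(65.9)), (np.int32(73), np.float64(316.1), np.float64(185.6)), (np.int32(50), np.float64(193.0), np.float64(69.7))]
red scene [(np.int32(226), np.float64(177.2), np.float64(362.1))]
blue top [(np.int32(8172), np.float64(266.5), np.float64(201.9)), (np.int32(3121), np.float64(161.4), np.float64(204.2)), (np.int32(2258), np.float64(452.5), np.float64(233.6)), (np.int32(432), np.float64(107.9), np.float64(70.2)), (np.int32(415), np.float64(11.3), np.float64(200.6)), (np.int32(355), np.float64(112.9), np.float64(96.0)), (np.int32(297), np.float64(258.3), np.float64(74.7)), (np.int32(231), np.float64(349.5), np.float64(84.2)), (np.int32(51), np.float64(483.0), np.float64(202.6))]
blue scene [(np.int32(8049), np.float64(261.2), np.float64(232.1)), (np.int32(5026), np.float64(361.2), np.float64(284.2)), (np.int32(4566), np.float64(149.3), np.float64(103.
[... 2306 characters left out ...]
04.2), np.float64(145.9)), (np.int32(20), np.float64(226.7), np.float64(139.4)), (np.int32(15), np.float64(204.5), np.float64(132.2))]
8172 [[0.398, 0.209, 0.025], [0.7, 0.207, 0.025], [0.679, -0.229, 0.025], [0.38, -0.207, 0.025]] [ 0.53908421 -0.00481028  0.025     ] [np.float64(0.417), np.float64(0.302), np.float64(0.436), np.float64(0.299)]
3121 [[0.362, 0.407, 0.07], [0.556, 0.44, 0.07], [0.575, 0.253, 0.07], [0.381, 0.225, 0.07]] [0.46839364 0.33126075 0.07      ] [np.float64(0.183), np.float64(0.197), np.float64(0.189), np.float64(0.195)]
bore_b [[0.558 0.078 0.115]]
bore_a [[ 0.551 -0.017  0.115]]
cap [[ 0.549 -0.144  0.192]]
sprue [[ 0.437 -0.006  0.041]]
stand [[0.613 0.281 0.1  ]]
```

View pics/c1.png

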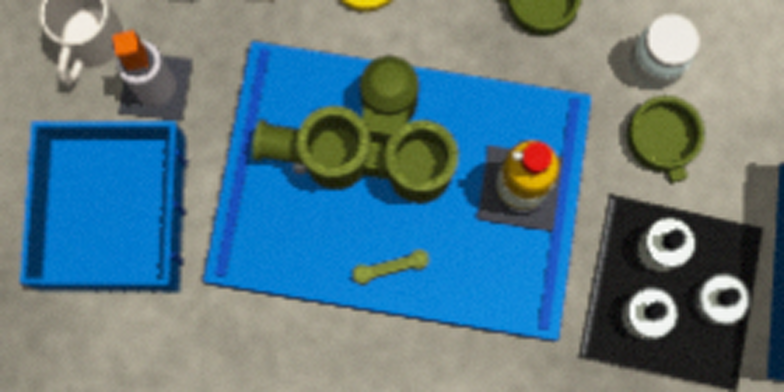

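Run:
```python
from h import *
pt,ps=ctrl.camera_params("top"),ctrl.camera_params("scene")
c=lambda x,y:(125+x/2.8,130+y/2.8)
for n,uv,z in(("bore_b",(333,143),.115),("bore_a",(422,156),.115),("cap",(537,156),.192),("s1",(361,274),.041),("s2",(420,259),.041),("stand",(141,57),.1),("handletop",(127,43),.166),("k1",(674,239),.08),("k2",(657,311),.08),("k3",(730,298),.08)): print(n,pl(pt,c(*uv),z)[0].round(4))
P=pl(pt,[c(*q) for q in((253,42),(590,95),(557,340),(205,283))],.025);print(P.round(3).tolist(),P.mean(0));print([np.linalg.norm(P[i]-P[i-1]).round(3) for i in range(4)])
s1,s2=pl(pt,[c(361,274),c(420,259)],.041); m=(s1+s2)/2; a=np.arctan2(*(s2-s1)[1::-1]); print("sprue",m,a,np.linalg.norm(s1-s2))
go([m[0],m[1],.2],a+np.pi/2)
```

```text
bore_b [0.5588 0.0723 0.115 ]
bore_a [ 0.5563 -0.0275  0.115 ]
cap [ 0.5528 -0.1464  0.192 ]
s1 [0.4268 0.0257 0.041 ]
s2 [ 0.4525 -0.0395  0.041 ]
stand [0.6362 0.3064 0.1   ]
handletop [0.6304 0.3066 0.166 ]
k1 [ 0.5044 -0.3212  0.08  ]
k2 [ 0.4211 -0.3084  0.08  ]
k3 [ 0.4454 -0.3894  0.08  ]
[[0.694, 0.194, 0.025], [0.678, -0.22, 0.025], [0.381, -0.208, 0.025], [0.396, 0.205, 0.025]] [ 0.53704172 -0.00713492  0.025     ]
[np.float64(0.299), np.float64(0.414), np.float64(0.298), np.float64(0.414)]
sprue [ 0.43966552 -0.00691277  0.041     ] -1.1961714812526594 0.07012582225687798
tcp [0.2801 0.5861 0.2217] shift mm [-399.6 -466.3   22.4] jaw yaw 1.125 rz 0.7505146107701992 t 0.15
```

```bash
python3 -m creep '[[[1,-38,-33,0,0,0,0],[1,-76,-66,0,0,0,0],[1,-114,-99,0,0,0,0],[1,-152,-132,0,0,0,0],[1,-190,-165,0,0,0,0]]]' 20
python3 -m creep '[[[1,-34,-37,0,0,0,0],[1,-68,-74,0,0,0,0],[1,-102,-111,0,0,0,0],[1,-136,-148,0,0,0,0],[1,-170,-185,0,0,0,0]]]'
python3 -m creep '[[[1,-13,-38,5,0,0,0.15],[1,-26,-76,10,0,0,0.3],[1,-40,-116,15,0,0,0.45],[1,-40,-116,20,0,0,0.6],[1,-40,-116,22,0,0,0.75]]]'
python3 - <<'E'
from h import *
im,p=shot("wrist","w1")
go([.4397,-.0069,.2],.3746)
print(proj(p,[[.4397,-.0069,.041],[.5563,-.0275,.115]]))
for a,x,y,c in comps(im,(25,90,30),(45,255,230),100)[:6]:
    r=cv2.minAreaRect(c);print(a,x,y,r)
E
```

```text
time: 0.65
position: [0.3803, 0.3551, 0.2224]
tool_rot: [-0.694, -3.064, 0.0]
ft_force: [0.6, -0.1, -0.4]
grip_width: 1.001
time: 1.15
position: [0.4533, 0.1161, 0.2226]
tool_rot: [0.694, 3.064, 0.001]
ft_force: [1.3, -0.5, 0.6]
grip_width: 1.001
time: 1.65
position: [0.4386, -0.0053, 0.2001]
tool_rot: [-1.78, -2.587, -0.0]
ft_force: [-0.4, 1.6, 0.1]
grip_width: 1.001
tcp [ 0.4386 -0.0045  0.1999] shift mm [-2.6  0.1 -0.1] jaw yaw 0.361 rz -0.013239279535728121 t 1.7
[[251.77979699 176.88788746]
 [378.62285582 272.75729609]]
26446 432.4402556152159 167.74914920971037 ((415.0, 153.5), (245.0, 192.0), 90.0)
1356 256.17035398230087 174.57374631268436 ((256.0, 175.0), (90.0, 20.0), 90.0)
```

View pics/w1.png

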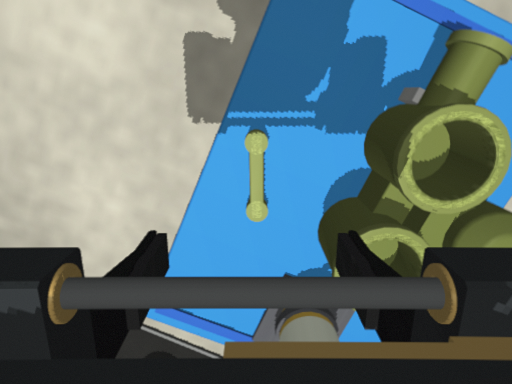

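Run:
```python
from h import *
im=cv2.imread("pics/w1.png")[...,::-1].copy();p=ctrl.camera_params("wrist")
c=comps(im,(25,90,30),(45,255,230),100)[1][3]
b=cv2.minAreaRect(c);w=pl(p,cv2.boxPoints(b),.038);m=w.mean(0);print(w.round(4).tolist(),m)
e=pl(p,[(256.5,141.5),(257,211)],.041);d=e[1]-e[0];L=np.linalg.norm(d);print(e,L,np.arctan2(d[1],d[0]))
d/=L; m=e.mean(0); s1=e[np.argmax(e[:,1])]; u=(s1-m)/np.linalg.norm(s1-m); g=m+.012*u
go([g[0],g[1],.12]); go([g[0],g[1],.033]); print(ctrl.get_state()["joint_positions"].round(2))
```

```text
[[0.419, 0.0333, 0.038], [0.4365, 0.0399, 0.038], [0.469, -0.0435, 0.038], [0.4502, -0.0506, 0.038]] [ 0.44367753 -0.0052263   0.038     ]
[[ 0.43179579  0.02715442  0.041     ]
 [ 0.45670212 -0.03673346  0.041     ]] 0.06857102764111775 -1.199075270197036
tcp [ 0.4386 -0.0045  0.1999] shift mm [ 9.7  5.  79.9] jaw yaw 0.361 rz None t 1.7
tcp [ 0.4386 -0.0045  0.1999] shift mm [  9.6   5.1 166.9] jaw yaw 0.361 rz None t 1.7
[-0.47 -0.14  0.39  1.99  0.06  1.29  0.26]
```

```bash
python3 -m creep '[[[0.32,10,5,45,-0.13,0,0],[0.32,10,5,80,-0.25,0,0],[0.32,10,5,115,-0.25,0,0],[0.32,10,5,145,-0.25,0,0],[0.32,10,5,167,-0.25,0,0]]]' 20
python3 -m creep '[[[0.32,0,0,0,0,0,0],[0.32,0,0,0,0,0,0]]]'
python3 - <<'E'
from h import *
print(ctrl.get_state()["joint_positions"].round(2))
shot("wrist","w2")
E
```

```text
time: 2.2
position: [0.4387, 0.0075, 0.0323]
tool_rot: [1.677, 2.472, 0.308]
ft_force: [-64.0, -15.2, 205.3]
grip_width: 0.625
time: 2.4
position: [0.4402, 0.0075, 0.0336]
tool_rot: [1.677, 2.47, 0.309]
ft_force: [1.0, -0.3, -0.6]
grip_width: 0.45
[-0.48 -0.12  0.46  2.36 -0.06  0.66  0.41]
```

View pics/w2.png

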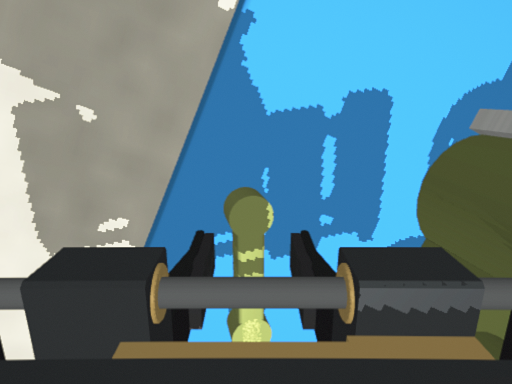

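That descent was a mistake: the fingers close slowly and were still wide, so one hit the deck and the wrist read 205 N, over the 120 N limit. I'll report it at the end. From here the fingers settle first, and I'll touch down slowly.

The picture shows the bar centred between the pads, with its bosses near (249,212) and (250,335).

```bash
python3 -m creep '[[[0,0,0,0,0,0,0],[0,0,0,0,0,0,0],[0,0,0,0,0,0,0],[0,0,0,0,0,0,0],[0,0,0,0,0,0,0]]]' 20
python3 -m creep '[[[0,0,0,-10,0,0,0],[0,0,0,-40,0,0,0],[0,0,0,-80,0.05,0,0],[0,0,0,-120,0.15,0,0],[0,0,0,-160,0.25,0,0]]]'
python3 - <<'E'
from h import *
go([.468,.331,.17]); shot("wrist","w3")
E
```

```text
time: 2.95
position: [0.4402, 0.0075, 0.0336]
tool_rot: [1.68, 2.467, 0.31]
ft_force: [0.0, 0.5, 1.2]
grip_width: 0.167
time: 3.45
position: [0.4026, -0.0079, 0.1915]
tool_rot: [-1.77, -2.595, 0.002]
ft_force: [1.1, -0.3, -0.9]
grip_width: 0.168
tcp [ 0.4026 -0.0079  0.1915] shift mm [291.6 184.6  21.1] jaw yaw 0.374 rz None t 3.45
```

View pics/w3.png

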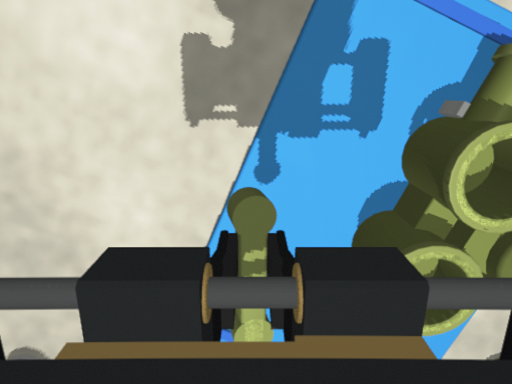

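```bash
python3 -m creep '[[[0,42,26,0,0,0,0],[0,84,52,0,0,0,0],[0,126,78,0,0,0,0],[0,168,104,0,0,0,0],[0,210,130,0,0,0,0]]]'
python3 -m creep '[[[0,42,28,20,0,0,0],[0,82,55,40,0,0,0],[0,82,55,80,0,0,0],[0,82,55,120,0,0,0],[0,82,55,150,0,0,0]]]'
python3 -m creep '[[[0,0,0,3,0,0,0],[0.4,0,0,3,0,0,0],[0.4,0,0,3,0,0,0],[0.4,0,0,3,0,0,0],[0.4,0,0,3,0,0,0]]]'
python3 -m creep '[[[0.4,0,0,-45,0,0,0],[0.4,0,0,-90,0,0,0],[0.4,0,0,-140,0,0,0],[0.4,0,0,-190,0,0,0],[0.6,0,0,-230,0,0,0]]]'
python3 - <<'E'
from h import *
im,p=shot("wrist","w4");go([.631,.3065,.25]);print(proj(p,[[.631,.3065,.166],[.636,.3064,.1]]))
pt=ctrl.camera_params("top");ps=ctrl.camera_params("scene")
E
```

```text
time: 4.0
position: [0.4477, 0.2376, 0.1893]
tool_rot: [1.768, 2.595, 0.001]
ft_force: [0.1, -1.0, 0.7]
grip_width: 0.168
time: 4.5
position: [0.4676, 0.332, 0.0364]
tool_rot: [-1.767, -2.597, 0.004]
ft_force: [0.5, -0.8, -0.2]
grip_width: 0.169
time: 5.0
position: [0.4697, 0.3331, 0.0375]
tool_rot: [1.768, 2.596, 0.005]
ft_force: [-1.1, 0.3, -0.1]
grip_width: 0.384
time: 5.5
position: [0.4691, 0.3326, 0.2702]
tool_rot: [1.768, 2.595, 0.007]
ft_force: [0.7, 0.1, -0.0]
grip_width: 0.435
tcp [0.4714 0.3344 0.2772] shift mm [-84.5 137.9  28.8] jaw yaw 0.375 rz None t 5.55
[[412.71901661 282.68134868]
 [388.34296202 250.81712704]]
```

View pics/w4.png

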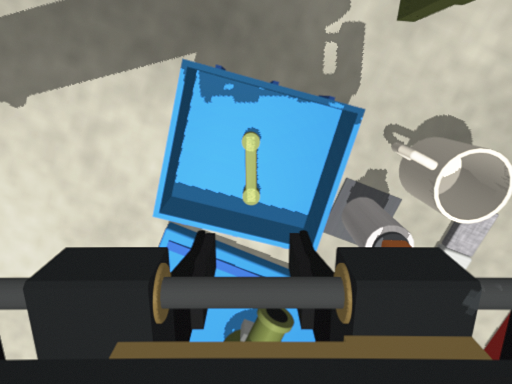

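The sprue lies inside the crate, with bosses at (250,142) and (251,196). Next I'll go above the rod.

```bash
python3 -m creep '[[[0.6,-26,42,-8,0,0,0],[0.6,-52,84,-16,0,0,0],[0.6,-84,138,-24,0,0,0],[0.6,-84,138,-24,0,0,0]]]'
python3 - <<'E'
from h import *
im,p=shot("wrist","w5")
o=comps(im,(3,150,90),(14,255,255),50)
for a,x,y,c in o[:3]: print(a,x,y,cv2.minAreaRect(c),pl(p,(x,y),.166))
print(proj(p,[[.631,.3065,.166],[.636,.3064,.1]]));go([.631,.3065,.25])
x0=int(np.clip(o[0][1]-75,0,360));y0=int(np.clip(o[0][2]-60,0,270))
cv2.imwrite("pics/c5.png",cv2.resize(im[y0:y0+115,x0:x0+150,::-1],None,fx=5,fy=5,interpolation=2));print(x0,y0)
E
```

```text
time: 5.95
position: [0.6328, 0.301, 0.2894]
tool_rot: [1.774, 2.588, -0.0]
ft_force: [0.3, -0.9, -0.4]
grip_width: 0.598
1101 257.1816530426885 169.05631244323342 ((257.5, 168.5), (39.0, 29.0), 90.0) [[0.63285645 0.31518352 0.166     ]]
[[251.44801039 177.57439243]
 [255.73947006 163.62569032]]
tcp [0.6327 0.3012 0.289 ] shift mm [ 5.7  0.3 39. ] jaw yaw 0.369 rz None t 6.0
182 109
```

View pics/c5.png

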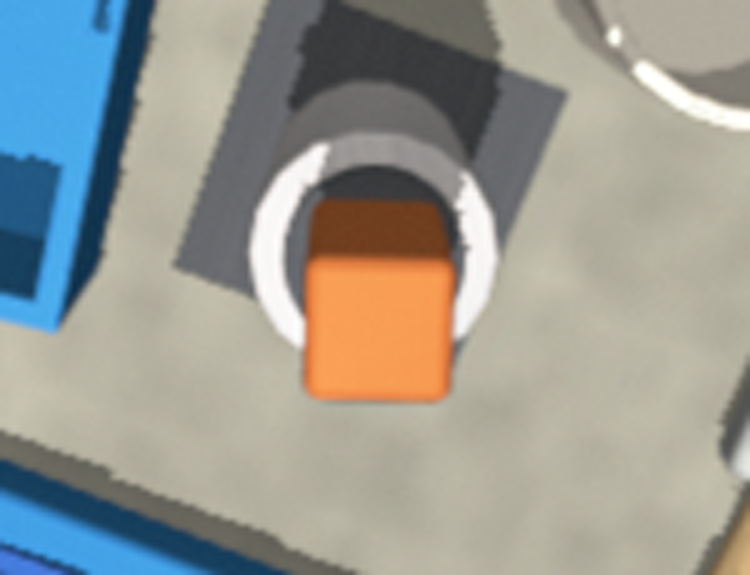

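Run:
```python
from h import *
p=ctrl.camera_params("wrist")
h=pl(p,(257.8,174.4),.166)[0];m=pl(p,(256.6,159.5),.1)[0];print(h,m)
go([h[0],h[1],.200]);go([h[0],h[1],.115])
```

```text
[0.63486739 0.31136694 0.166     ] [0.63505435 0.3110977  0.1       ]
tcp [0.6327 0.3012 0.289 ] shift mm [ 9.   5.6 89. ] jaw yaw 0.369 rz None t 6.0
tcp [0.6327 0.3012 0.289 ] shift mm [  9.2   5.4 174. ] jaw yaw 0.369 rz None t 6.0
```

```bash
python3 -m creep '[[[0.6,9,5,40,0,0,0],[0.6,9,5,85,0,0,0],[0.6,9,5,125,0,0,0],[0.6,9,5,155,0,0,0],[0.6,9,5,171,0,0,0]]]'
python3 -m creep '[[[0,0,0,0,0,0,0],[0,0,0,0,0,0,0],[0,0,0,0,0,0,0],[0,0,0,0,0,0,0],[0,0,0,0,0,0,0]]]' 30
python3 -c "
from h import *
go([.635,.311,.117])"
```

```text
time: 6.5
position: [0.6267, 0.3148, 0.1156]
tool_rot: [-1.766, -2.595, 0.006]
ft_force: [-0.6, -0.7, -0.5]
grip_width: 0.601
time: 7.0
position: [0.6303, 0.3157, 0.1208]
tool_rot: [1.767, 2.595, 0.006]
ft_force: [0.0, -0.1, 4.2]
grip_width: 0.293
tcp [0.6303 0.3157 0.1208] shift mm [-6.1  2.6  3.8] jaw yaw 0.375 rz None t 7.0
```

```bash
python3 -m creep '[[[0,0,0,-15,0,0,0],[0,0,0,-50,0,0,0],[0,0,0,-90,0,0,0],[0,0,0,-125,0,0,0],[0,0,0,-150,0,0,0]]]'
python3 -m creep '[[[0,0,0,0,0,0,0],[0,0,0,0,0,0,0]]]'
python3 -c "
from h import *
print(ctrl.get_state()['ft_force'],ctrl.get_state()['tool_rot'])
go([.5516,-.0228,.255])"
```

```text
time: 7.5
position: [0.6295, 0.3151, 0.2728]
tool_rot: [1.768, 2.595, 0.005]
ft_force: [0.3, 0.4, -2.0]
grip_width: 0.297
time: 7.7
position: [0.6291, 0.3148, 0.2691]
tool_rot: [1.768, 2.596, 0.001]
ft_force: [-0.2, 0.5, -1.4]
grip_width: 0.296
[-0.24876735  0.47816676 -1.43720763] [1.76842290e+00 2.59623437e+00 9.04368481e-04]
tcp [0.6291 0.3148 0.2691] shift mm [-285.8 -195.7   14. ] jaw yaw 0.375 rz None t 7.7
```

```bash
python3 -m creep '[[[0,-41,-28,0,0,0,0],[0,-82,-56,0,0,0,0],[0,-123,-84,0,0,0,0],[0,-164,-112,0,0,0,0],[0,-205,-140,0,0,0,0]]]'
python3 -m creep '[[[0,-41,-28,0,0,0,0],[0,-81,-56,5,0,0,0],[0,-81,-56,10,0,0,0],[0,-81,-56,10,0,0,0],[0,-81,-56,10,0,0,0]]]'
python3 - <<'E'
from h import *
im,p=shot("wrist","w6");go([.5516,-.0228,.255])
tip=ctrl.get_state()["position"]+[.0047,-.0047,-.1158];print(tip,proj(p,tip),proj(p,[[.5563,-.0275,.115],[.5588,.0723,.115]]))
E
```

```text
time: 8.2
position: [0.572, 0.0708, 0.2664]
tool_rot: [-1.767, -2.595, 0.004]
ft_force: [1.3, 0.1, -1.1]
grip_width: 0.295
time: 8.7
position: [0.5509, -0.0214, 0.2573]
tool_rot: [-1.765, -2.596, 0.001]
ft_force: [-0.1, 0.1, -0.9]
grip_width: 0.296
tcp [ 0.5513 -0.021   0.2577] shift mm [-1.8 -0.4  2.7] jaw yaw 0.378 rz None t 8.75
[ 0.55599738 -0.02568173  0.14188918] [[255.33792949 194.0441852 ]] [[254.63838634 187.48381536]
 [301.34604342  82.00586334]]
```

View pics/w6.png

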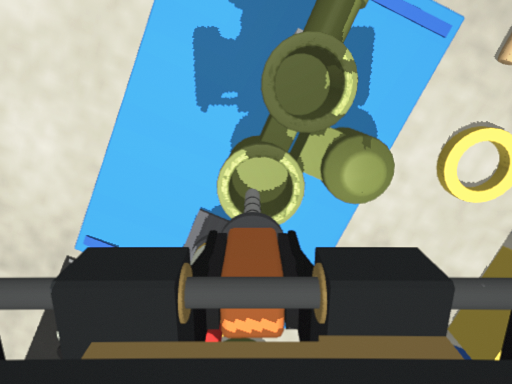

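Run:
```python
from h import *
p=ctrl.camera_params("wrist")
P=pl(p,[(260.5,185.5),(309.5,81.5)],.115);print(P,np.linalg.norm(P[0]-P[1]))
for b in P: go(np.r_[b[:2]-[.0047,-.0047],.200])
```

```text
[[ 0.56110664 -0.02351343  0.115     ]
 [ 0.56541129  0.0755493   0.115     ]] 0.09915620430653203
tcp [ 0.5513 -0.021   0.2577] shift mm [ 0.1  5.6 57.7] jaw yaw 0.378 rz None t 8.75
tcp [ 0.5513 -0.021   0.2577] shift mm [90.6 46.2 57.7] jaw yaw 0.378 rz None t 8.75
```

```bash
python3 -m creep '[[[0,0,6,0,0,0,0],[0,0,6,20,0,0,0],[0,0,6,40,0,0,0],[0,0,6,56,0,0,0],[0,0,6,56,0,0,0]]]'
python3 -m creep '[[[0,0,0,2,0,0,0],[0,0,0,4,0,0,0],[0,0,0,5,0,0,0],[0,0,0,6,0,0,0],[0,0,0,7,0,0,0]]]'
```

```text
time: 9.25
position: [0.556, -0.0193, 0.2]
tool_rot: [-1.763, -2.595, 0.005]
ft_force: [0.0, -0.3, -1.8]
grip_width: 0.298
time: 9.75
position: [0.5573, -0.0208, 0.196]
tool_rot: [1.768, 2.596, 0.001]
ft_force: [0.1, -0.3, -0.7]
grip_width: 0.297
```

```bash
python3 -m creep '[[[0,0,0,2,0,0,0],[0,0,0,4,0,0,0],[0,0,0,4,0,0,0]]]'
```

```text
time: 10.05
position: [0.5569, -0.0208, 0.1912]
tool_rot: [-1.768, -2.596, 0.0]
ft_force: [-0.2, 0.1, -0.9]
grip_width: 0.296
```

Not 34 mm, so on to the 47 mm level (contact expected at about .184).

```bash
python3 -m creep '[[[0,0,0,3,0,0,0],[0,0,0,5,0,0,0],[0,0,0,7,0,0,0],[0,0,0,8,0,0,0],[0,0,0,8,0,0,0]]]'
python3 -m creep '[[[0,0,0,1,0,0,0],[0,0,0,2,0,0,0],[0,0,0,2,0,0,0]]]'
```

```text
time: 10.55
position: [0.5571, -0.0208, 0.1837]
tool_rot: [-1.768, -2.597, -0.0]
ft_force: [-1.2, -0.5, -0.1]
grip_width: 0.293
time: 10.85
position: [0.5572, -0.0209, 0.1837]
tool_rot: [1.768, 2.596, 0.001]
ft_force: [-4.1, 0.2, 10.0]
grip_width: 0.296
```

Bore_a is 47 mm: contact of about 10 N at TCP z .1837, against .1838 predicted. Next is bore_b.

```bash
python3 -m creep '[[[0,0,0,-20,0,0,0],[0,0,0,-50,0,0,0],[0,0,0,-75,0,0,0],[0,40,18,-75,0,0,0],[0,80,36,-75,0,0,0]]]'
python3 -m creep '[[[0,10,5,0,0,0,0],[0,10,5,0,0,0,0],[0,10,5,20,0,0,0],[0,10,5,40,0,0,0],[0,10,5,56,0,0,0]]]'
python3 -m creep '[[[0,0,0,2,0,0,0],[0,0,0,4,0,0,0],[0,0,0,6,0,0,0],[0,0,0,8,0,0,0],[0,0,0,8,0,0,0]]]'
```

```text
time: 11.35
position: [0.5622, 0.0664, 0.2579]
tool_rot: [1.773, 2.591, 0.004]
ft_force: [0.8, 1.5, -1.5]
grip_width: 0.299
time: 11.85
position: [0.5621, 0.0753, 0.1993]
tool_rot: [1.772, 2.594, -0.002]
ft_force: [0.1, 0.1, -1.5]
grip_width: 0.298
time: 12.35
position: [0.5625, 0.0779, 0.193]
tool_rot: [1.768, 2.596, 0.001]
ft_force: [0.1, -0.1, -1.5]
grip_width: 0.296
```

```bash
python3 -m creep '[[[0,0,0,4,0,0,0],[0,0,0,9,0,0,0],[0,0,0,14,0,0,0],[0,0,0,18,0,0,0],[0,0,0,20,0,0,0]]]'
python3 -m creep '[[[0,0,0,1,0,0,0],[0,0,0,2,0,0,0],[0,0,0,3,0,0,0],[0,0,0,3,0,0,0]]]'
```

```text
time: 12.85
position: [0.5619, 0.0779, 0.1718]
tool_rot: [-1.768, -2.596, 0.001]
ft_force: [-0.5, 0.4, -1.9]
grip_width: 0.291
time: 13.25
position: [0.5624, 0.078, 0.1707]
tool_rot: [1.768, 2.596, 0.001]
ft_force: [-1.9, -0.0, 5.1]
grip_width: 0.296
```

Bore_b is 60 mm: contact at .1707, against .1708 predicted. Now I'll take the rod back to its holder.

```bash
python3 -m creep '[[[0,0,0,-20,0,0,0],[0,0,0,-50,0,0,0],[0,0,0,-80,0,0,0],[0,0,0,-102,0,0,0],[0,0,0,-102,0,0,0]]]'
python3 -c "
from h import *
go([.6303,.3157,.27])"
```

```text
time: 13.75
position: [0.5643, 0.0783, 0.2752]
tool_rot: [1.766, 2.593, 0.008]
ft_force: [0.9, 0.3, 0.3]
grip_width: 0.292
tcp [0.5643 0.0783 0.2752] shift mm [196.8 148.3   6.1] jaw yaw 0.375 rz None t 13.75
```

```bash
python3 -m creep '[[[0,39,29,0,0,0,0],[0,78,58,0,0,0,0],[0,118,88,0,0,0,0],[0,158,118,0,0,0,0],[0,197,148,0,0,0,0]]]'
python3 -m creep '[[[0,0,0,0,0,0,0],[0,0,0,0,0,0,0],[0,0,0,0,0,0,0]]]'
python3 - <<'E'
from h import *
im,p=shot("wrist","w7");go([.6303,.3157,.1208])
s=ctrl.get_state();tip=s["position"]+[.0047,-.0047,-.1158];print(tip,proj(p,tip),proj(p,[.635,.311,.1]))
cv2.imwrite("pics/c7.png",cv2.resize(im[120:280,150:360,::-1],None,fx=3.5,fy=3.5,interpolation=2))
E
```

```text
time: 14.25
position: [0.6277, 0.3173, 0.2695]
tool_rot: [-1.768, -2.596, 0.002]
ft_force: [1.2, 0.2, -1.1]
grip_width: 0.297
time: 14.55
position: [0.628, 0.3137, 0.2703]
tool_rot: [1.77, 2.595, -0.003]
ft_force: [0.2, -0.4, -1.6]
grip_width: 0.296
tcp [0.6282 0.3133 0.2711] shift mm [  1.6   2.9 150.3] jaw yaw 0.372 rz None t 14.6
[0.63292558 0.30863639 0.15533864] [[254.83872874 194.54319001]] [[257.19374686 176.85893908]]
```

View pics/c7.png

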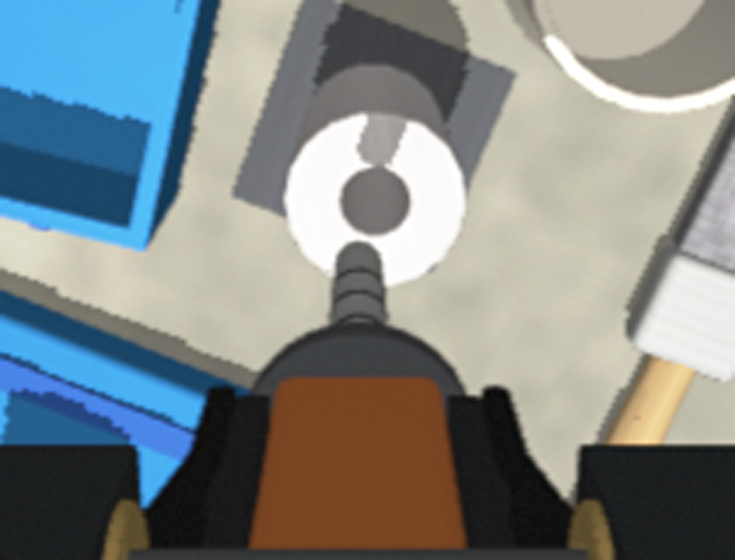

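Run:
```python
from h import *
p=ctrl.camera_params("wrist");t=pl(p,(252.3,194.9),.1553)[0];m=pl(p,(257.1,177.4),.1)[0]
s=ctrl.get_state();print(t,m,R.from_rotvec(s["tool_rot"]).inv().apply(m-t)*1000)
```

```text
[0.63145433 0.30699098 0.1553    ] [0.63555952 0.30996177 0.1       ] [ 1.33905372  4.93547305 55.29571655]
```

```bash
python3 -m creep '[[[0,1.5,4.5,0,0,0,0],[0,1.5,4.5,20,0,0,0],[0,1.5,4.5,40,0,0,0],[0,1.5,4.5,48,0,0,0],[0,1.5,4.5,48,0,0,0]]]'
python3 - <<'E'
from h import *
im,p=shot("wrist","w8");go([.6303,.3157,.1208])
cv2.imwrite("pics/c8.png",cv2.resize(im[120:280,150:360,::-1],None,fx=3.5,fy=3.5,interpolation=2))
E
```

```text
time: 15.1
position: [0.6311, 0.3175, 0.2224]
tool_rot: [-1.769, -2.595, 0.003]
ft_force: [0.5, 0.3, -1.5]
grip_width: 0.292
tcp [0.6316 0.318  0.2238] shift mm [ -1.7  -2.  103. ] jaw yaw 0.374 rz None t 15.15
```

View pics/c8.png

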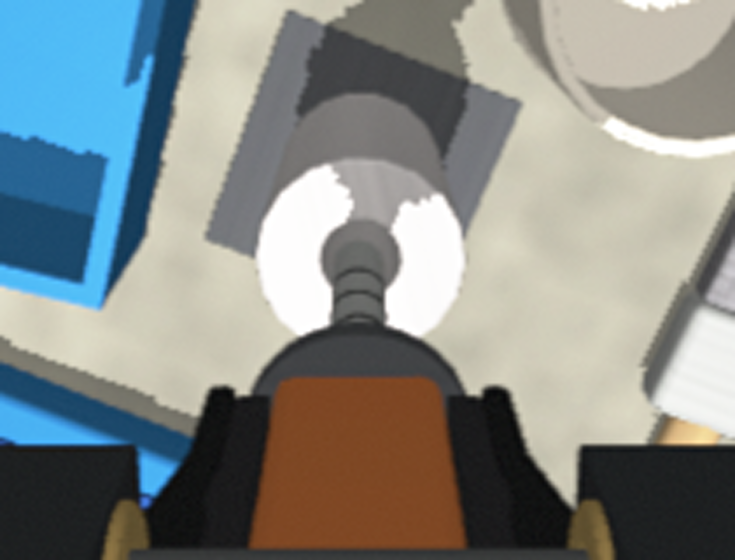

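The tip is over the hole (crop 358,262 against 361,258). Lowering it.

```bash
python3 -m creep '[[[0,0,0,10,0,0,0],[0,0,0,20,0,0,0],[0,0,0,35,0,0,0],[0,0,0,50,0,0,0],[0,0,0,65,0,0,0]]]'
python3 -m creep '[[[0,0,0,12,0,0,0],[0,0,0,24,0,0,0],[0,0,0,32,0,0,0],[0,0,0,35,0,0,0],[0,0,0,35,0,0,0]]]'
```

```text
time: 15.65
position: [0.631, 0.3184, 0.1567]
tool_rot: [-1.768, -2.596, 0.002]
ft_force: [-0.1, 0.1, -1.9]
grip_width: 0.298
time: 16.15
position: [0.6314, 0.3185, 0.1233]
tool_rot: [-1.768, -2.596, 0.0]
ft_force: [0.4, -0.1, -1.2]
grip_width: 0.296
```

```bash
python3 -m creep '[[[0,0,0,2,0,0,0],[0,0,0,2,0,0,0],[0.6,0,0,2,0,0,0],[0.6,0,0,2,0,0,0],[0.6,0,0,2,0,0,0]]]'
python3 -m creep '[[[0.6,0,0,2,0,0,0],[0.6,0,0,-40,0,0,0],[0.6,0,0,-90,0,0,0],[0.6,0,0,-140,0,0,0],[0.6,0,0,-180,0,0,0]]]'
python3 - <<'E'
from h import *
im,p=shot("wrist","w9");go([.53,-.15,.30])
o=comps(im,(3,150,90),(14,255,255),50)
for a,x,y,c in o[:2]: print(a,x,y)
print(proj(p,[[.635,.311,.166],[.635,.311,.1]]))
E
```

```text
time: 16.65
position: [0.6318, 0.3188, 0.1222]
tool_rot: [1.768, 2.596, 0.002]
ft_force: [-0.5, -1.3, -0.5]
grip_width: 0.487
time: 17.15
position: [0.6318, 0.3187, 0.3053]
tool_rot: [1.768, 2.595, 0.005]
ft_force: [-0.3, 0.3, -0.1]
grip_width: 0.596
tcp [0.6338 0.3197 0.313 ] shift mm [-399.  -268.8    8.5] jaw yaw 0.375 rz None t 17.2
1015 251.15270935960592 180.4423645320197
[[251.01871812 188.88203381]
 [250.86666778 172.29394925]]
```

```bash
python3 -m creep '[[[0,-40,-27,0,0,0,0],[0,-80,-54,0,0,0,0],[0,-120,-81,0,0,0,0],[0,-160,-108,0,0,0,0],[0,-200,-135,0,0,0,0]]]'
python3 -m creep '[[[0,-40,-27,0,0,0,0],[0,-80,-54,0,0,0,0],[0,-120,-81,0,0,0,0],[0,-160,-108,0,0,0,0],[0,-200,-135,0,0,0,0]]]'
python3 -m creep '[[[0,0,0,0,0,0,0],[0,0,0,0,0,0,0],[0,0,0,0,0,0,0]]]'
python3 - <<'E'
from h import *
im,p=shot("wrist","w10")
for a,x,y,c in comps(im,(0,150,90),(6,255,255),100)[:2]+comps(im,(172,150,90),(180,255,255),100)[:2]:
    print(a,x,y,cv2.minEnclosingCircle(c)); w=pl(p,(x,y),.19)[0];print(w);go([w[0],w[1],.205])
E
```

```text
time: 17.7
position: [0.5784, 0.0811, 0.3014]
tool_rot: [1.768, 2.597, 0.001]
ft_force: [1.6, 0.1, 0.7]
grip_width: 0.232
time: 18.2
position: [0.526, -0.1544, 0.3016]
tool_rot: [1.768, 2.596, 0.001]
ft_force: [1.2, -0.5, 0.1]
grip_width: 0.001
time: 18.5
position: [0.5271, -0.1511, 0.3014]
tool_rot: [-1.766, -2.598, -0.001]
ft_force: [1.1, 0.5, -0.3]
grip_width: 0.005
1125 285.512 193.2817777777778 ((286.0, 192.65383911132812), 19.755451202392578)
[ 0.55495688 -0.14450149  0.19      ]
tcp [ 0.5272 -0.1507  0.3013] shift mm [-4.5 28.  96.3] jaw yaw 0.378 rz None t 18.55
```

View pics/w10.png

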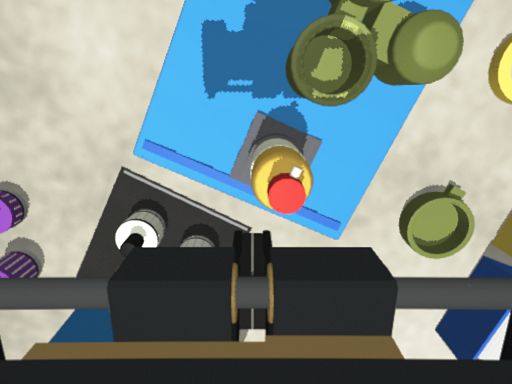

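Cap at (287,194), which is (.555,-.1445). Pressing slowly.

```bash
python3 -m creep '[[[0,-4,28,0,0,0,0],[0,-4,28,40,0,0,0],[0,-4,28,80,0,0,0],[0,-4,28,100,0,0,0],[0,-4,28,102,0,0,0]]]'
python3 -m creep '[[[0,0,0,3,0,0,0],[0,0,0,6,0,0,0],[0,0,0,8,0,0,0],[0,0,0,10,0,0,0],[0,0,0,12,0,0,0]]]'
python3 -m creep '[[[0,0,0,1.5,0,0,0],[0,0,0,3,0,0,0],[0,0,0,3,0,0,0]]]'
```

```text
time: 19.05
position: [0.5526, -0.1436, 0.196]
tool_rot: [-1.761, -2.594, 0.004]
ft_force: [0.3, -0.4, 1.6]
grip_width: 0.005
time: 19.55
position: [0.5551, -0.146, 0.1888]
tool_rot: [1.767, 2.595, 0.002]
ft_force: [0.1, 1.3, 3.7]
grip_width: 0.007
time: 19.85
position: [0.5552, -0.146, 0.1852]
tool_rot: [1.767, 2.595, 0.002]
ft_force: [0.6, 0.3, 7.0]
grip_width: 0.007
```

```bash
python3 -m creep '[[[0,0,0,1,0,0,0],[0,0,0,2,0,0,0],[0,0,0,3,0,0,0],[0,0,0,3,0,0,0],[0,0,0,3,0,0,0]]]'
```

```text
time: 20.35
position: [0.5552, -0.146, 0.1843]
tool_rot: [1.767, 2.595, 0.003]
ft_force: [-1.8, 2.0, 14.3]
grip_width: 0.008
```

The cap bottomed (14 N, no further travel). Releasing it and going to the cartridges.

```bash
python3 -m creep '[[[0,0,0,-10,0,0,0],[0,0,0,-40,0,0,0],[0,0,0,-80,0,0,0],[0,0,0,-110,0,0,0],[0,0,0,-110,0,0,0]]]'
python3 -m creep '[[[0,28,-40,0,0,0,0],[0,56,-80,0,0,0,0],[0.4,84,-120,0,0,0,0],[0.5,100,-150,0,0,0,0],[0.5,100,-150,0,0,0,0]]]'
python3 -c "
from h import *
go([.45,-.335,.30])"
```

```text
time: 20.85
position: [0.5557, -0.147, 0.2957]
tool_rot: [1.766, 2.591, 0.004]
ft_force: [-0.4, -0.6, -0.9]
grip_width: 0.008
time: 21.35
position: [0.3743, -0.1075, 0.29]
tool_rot: [-1.766, -2.594, 0.002]
ft_force: [0.8, -0.9, 0.2]
grip_width: 0.199
tcp [ 0.3743 -0.1075  0.29  ] shift mm [-239.4  -13.   -10.5] jaw yaw 0.375 rz None t 21.35
```

```bash
python3 -m creep '[[[0.6,-48,-3,0,0,0,0],[0.6,-96,-5,0,0,0,0],[0.6,-144,-8,0,0,0,0],[0.6,-192,-10,-5,0,0,0],[0.6,-238,-13,-10,0,0,0]]]'
python3 -m creep '[[[0.6,0,0,0,0,0,0],[0.6,0,0,0,0,0,0],[0.6,0,0,0,0,0,0]]]'
python3 - <<'E'
from h import *
im,p=shot("wrist","w11"); t,pt=shot("top","top11"); s,ps=shot("scene","scene11")
print(ctrl.get_state()["position"],proj(p,[[.504,-.321,.08],[.421,-.308,.08],[.445,-.389,.08]]))
a=cv2.resize(s[110:190,160:260],None,fx=4,fy=4,interpolation=2)
b=cv2.resize(t[190:270,325:405],None,fx=4,fy=4,interpolation=2)
out=np.zeros((384+320,720+512-512+0,3),np.uint8)
out=np.zeros((590,800,3),np.uint8); out[:270,:400]=a[:270]; out[:270,400:720]=b[:270]; w=im[40:344,:]; out[280:584,:512]=w
cv2.imwrite("pics/c11.png",out[...,::-1])
E
```

```text
time: 21.85
position: [0.4536, -0.3361, 0.3005]
tool_rot: [-1.767, -2.596, 0.002]
ft_force: [1.1, -0.1, -0.0]
grip_width: 0.575
time: 22.15
position: [0.4531, -0.333, 0.3006]
tool_rot: [-1.766, -2.596, -0.0]
ft_force: [0.7, 0.6, -0.2]
grip_width: 0.602
[ 0.45329119 -0.33283399  0.30172688] [[297.08197661 168.67607459]
 [232.65830051 130.8293328 ]
 [227.52545009 203.51733761]]
```

View pics/c11.png

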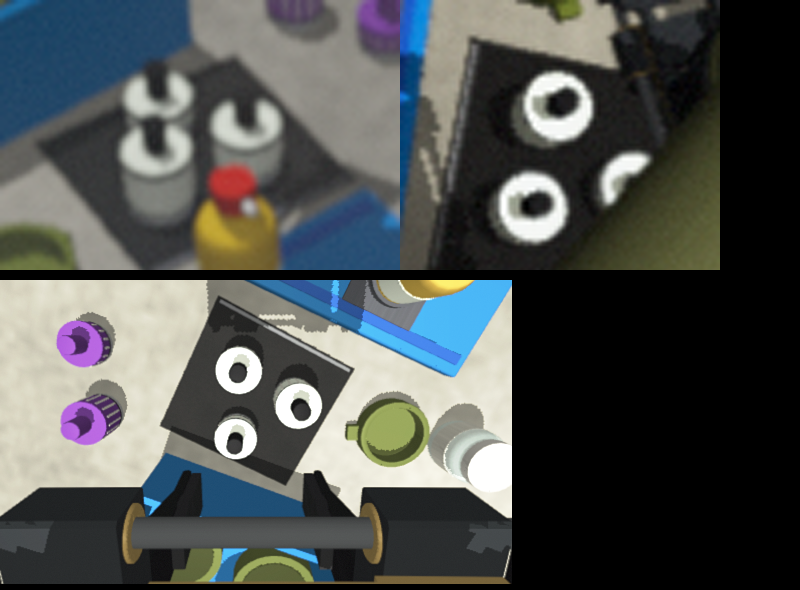

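```bash
python3 - <<'E'
from h import *
ld=lambda f:cv2.imread(f"pics/{f}.png")[...,::-1].copy()
p,pt,ps=[ctrl.camera_params(n) for n in("wrist","top","scene")]
def rings(im,box):
    out=[]
    for a,x,y,c in comps(im,(0,0,195),(180,40,255),60,box):
        h=cv2.convexHull(c); (ex,ey),(d1,d2),ang=cv2.fitEllipse(h); out.append((ex,ey,d1,d2))
    return out
W=rings(ld("w11"),(160,80,330,225)); T=rings(ld("top0"),(335,200,405,260)); S=rings(ld("scene0"),(180,120,240,175))
print("W",np.round(W,1).tolist());print("T",np.round(T,1).tolist());print("S",np.round(S,1).tolist())
for w in W:
  for t in T:
    X=tri([p,pt],[w[:2],t[:2]]); e=max(np.linalg.norm(proj(p,X)-w[:2]),np.linalg.norm(proj(pt,X)-t[:2]))
    if np.linalg.norm(pl(p,w[:2],.047)[0]-pl(pt,t[:2],.047)[0])<.025:
      print(np.round(w[:2],1),np.round(t[:2],1),X.round(4),"err",e.round(2),"scene px",proj(ps,X).round(1), "size-height",round(p["pose"][2][3]-344.1*.054/(w[3])*0.957,4))
E
python3 - <<'E'
import cv2
a=cv2.imread('pics/scene0.png')[115:175,175:245];cv2.imwrite('pics/c12.png',cv2.resize(a,None,fx=8,fy=8,interpolation=2))
E
```

```text
W [[169.3, 110.9, 42.1, 430.5], [238.3, 130.1, 45.8, 46.4], [298.2, 165.6, 44.4, 46.5], [235.2, 198.4, 39.7, 42.0], [264.2, 262.1, 23.2, 92.4], [555.1, 295.9, 57.0, 560.8], [160.5, 202.5, 25.3, 31.0]]
T [[383.3, 236.4, 15.5, 16.4], [357.7, 241.5, 15.7, 16.3], [364.0, 216.1, 15.8, 16.3]]
S []
[238.3 130.1] [357.7 241.5] [ 0.4264 -0.3121  0.0288] err 1.28 scene px [[220.2 144.1]] size-height 0.0802
[298.2 165.6] [364.  216.1] [ 0.5036 -0.3172  0.0769] err 1.51 scene px [[199.1 143.2]] size-height 0.0808
[235.2 198.4] [383.3 236.4] [ 0.4581 -0.408  -0.0122] err 0.52 scene px [[196.3 142. ]] size-height 0.0404
```

View pics/c12.png

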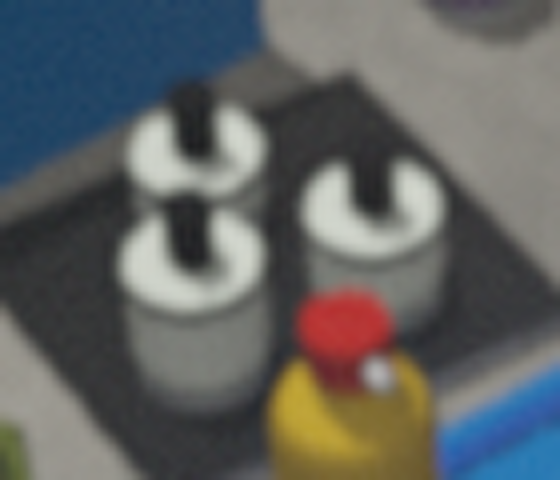

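Run:
```python
from h import *
p,pt,ps=[ctrl.camera_params(n) for n in("wrist","top","scene")]
for n,w,t,s in(("A",(238.3,130.1),(357.7,241.5),(221.6,141)),("B",(298.2,165.6),(364,216.1),(199.1,147.3)),("C",(235.2,198.4),(383.3,236.4),(199.5,133.8))):
    print(n,"top+scene",tri([pt,ps],[t,s]).round(4),"wrist+scene",tri([p,ps],[w,s]).round(4),"all",tri([p,pt,ps],[w,t,s]).round(4))
```

```text
A top+scene [ 0.4228 -0.3097  0.0428] wrist+scene [ 0.4257 -0.3075  0.0459] all [ 0.4246 -0.309   0.0441]
B top+scene [ 0.5048 -0.3202  0.0579] wrist+scene [ 0.5071 -0.3185  0.0609] all [ 0.5063 -0.3196  0.0597]
C top+scene [ 0.451  -0.3947  0.0313] wrist+scene [ 0.4538 -0.3925  0.035 ] all [ 0.4526 -0.3941  0.0328]
```

Heights settle it: A is medium (46 mm), B long (61 mm) and C short (35 mm). Medium goes in bore_a and long in bore_b.

Run:
```python
from h import *
p=ctrl.camera_params("wrist")
a=pl(p,(238.3,130.1),.048)[0];b=pl(p,(298.2,165.6),.061)[0];print(a,b)
go([a[0],a[1],.10]);go([a[0],a[1],.054])
im=cv2.imread("pics/w11.png")[...,::-1].copy()
im[:]=im
for bx in((222,112,258,152),): print([(c[0],c[1],c[2]) for c in comps(im,(0,0,0),(180,255,70),30,bx)])
```

```text
[ 0.42735195 -0.30866914  0.048     ] [ 0.50861866 -0.32005746  0.061     ]
tcp [ 0.4533 -0.3328  0.3017] shift mm [ 31.9 -15.5 201.7] jaw yaw 0.377 rz None t 22.3
tcp [ 0.4533 -0.3328  0.3017] shift mm [ 31.9 -15.5 247.7] jaw yaw 0.377 rz None t 22.3
[(np.int32(258), np.float64(237.6705426356589), np.float64(132.16666666666666))]
```

```bash
python3 -m creep '[[[0.5,31,-15,30,0,0,0],[0.5,31,-15,75,0,0,0],[0.5,31,-15,120,0,0,0],[0.5,31,-15,160,0,0,0],[0.5,31,-15,180,0,0,0]]]'
python3 -m creep '[[[0.5,0,0,0,0,0,0],[0.5,0,0,0,0,0,0]]]'
python3 - <<'E'
from h import *
im,p=shot("wrist","w12");go([.4265,-.308,.054]);print(proj(p,[[.4265,-.308,.048],[.4265,-.308,.08]]))
E
```

```text
time: 22.8
position: [0.4262, -0.3083, 0.1186]
tool_rot: [-1.764, -2.595, -0.001]
ft_force: [0.7, 0.4, -0.4]
grip_width: 0.502
time: 23.0
position: [0.4284, -0.3104, 0.1226]
tool_rot: [1.767, 2.596, 0.001]
ft_force: [-0.1, -0.8, 0.0]
grip_width: 0.503
tcp [ 0.4289 -0.311   0.1233] shift mm [ 3.8 -1.4 69.3] jaw yaw 0.376 rz None t 23.05
[[250.08433471 198.46993628]
 [249.97513287 213.80452741]]
```

View pics/w12.png

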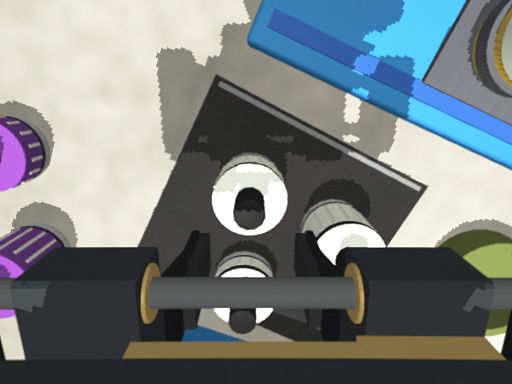

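A is at (250,200) with its knob top at (250,212), matching the prediction within 2 px. Grasping.

```bash
python3 -m creep '[[[0.5,3.5,-1.5,15,0,0,0],[0.5,3.5,-1.5,35,0,0,0],[0.5,3.5,-1.5,52,0,0,0],[0.5,3.5,-1.5,63,0,0,0],[0.5,3.5,-1.5,69,0,0,0]]]'
python3 -m creep '[[[0,0,0,0,0,0,0],[0,0,0,0,0,0,0],[0,0,0,0,0,0,0],[0,0,0,0,0,0,0],[0,0,0,0,0,0,0]]]' 30
python3 -c "
from h import *
go([.4265,-.308,.054])"
python3 -m creep '[[[0,0,0,-10,0,0,0],[0,0,0,-50,0,0,0],[0,0,0,-100,0,0,0],[0,0,0,-145,0,0,0],[0,0,0,-180,0,0,0]]]'
python3 -m creep '[[[0,0,0,0,0,0,0],[0,0,0,0,0,0,0]]]'
python3 -c "
from h import *
go([.561,-.0235,.235])"
```

```text
time: 23.55
position: [0.4259, -0.3082, 0.053]
tool_rot: [1.767, 2.596, 0.001]
ft_force: [-0.1, -0.3, -0.1]
grip_width: 0.502
time: 24.05
position: [0.4256, -0.3084, 0.0533]
tool_rot: [1.768, 2.596, 0.001]
ft_force: [-0.4, 0.4, 2.7]
grip_width: 0.246
tcp [ 0.4256 -0.3084  0.0533] shift mm [ 0.1  1.  -0.7] jaw yaw 0.375 rz None t 24.05
time: 24.55
position: [0.4253, -0.3085, 0.2359]
tool_rot: [1.768, 2.594, 0.001]
ft_force: [0.8, -0.5, -2.5]
grip_width: 0.245
time: 24.75
position: [0.4252, -0.3081, 0.2332]
tool_rot: [1.768, 2.596, 0.001]
ft_force: [-0.2, 0.6, -2.7]
grip_width: 0.246
tcp [ 0.4252 -0.3081  0.2332] shift mm [215.  230.6  -1.6] jaw yaw 0.375 rz None t 24.75
```

```bash
python3 -m creep '[[[0,0,0,-40,0,0,0],[0,30,40,-40,0,0,0],[0,58,81,-40,0,0,0],[0,86,122,-40,0,0,0],[0,114,163,-40,0,0,0]]]'
python3 -m creep '[[[0,24,34,0,0,0,0],[0,46,67,0,0,0,0],[0,46,67,0,0,0,0],[0,46,67,0,0,0,0],[0,46,67,0,0,0,0]]]'
python3 - <<'E'
from h import *
im,p=shot("wrist","w13");np.save("p13.npy",p,allow_pickle=True)
go([.561,-.0235,.235]);print(proj(p,[[.561,-.0235,.115],[.5655,.0755,.115]]))
cv2.imwrite("pics/c13.png",cv2.resize(im[20:230,170:410,::-1],None,fx=2.8,fy=2.8,interpolation=2))
E
```

```text
time: 25.25
position: [0.5347, -0.1403, 0.2704]
tool_rot: [-1.767, -2.593, 0.002]
ft_force: [0.2, -1.6, -1.7]
grip_width: 0.244
time: 25.75
position: [0.5794, -0.0765, 0.2712]
tool_rot: [-1.77, -2.593, 0.004]
ft_force: [-0.5, -0.1, -3.3]
grip_width: 0.244
tcp [ 0.5795 -0.0767  0.2717] shift mm [56.3  2.2 36.7] jaw yaw 0.372 rz None t 25.8
[[254.22945343 115.14044376]
 [303.3925346    1.88064375]]
```

View pics/c13.png

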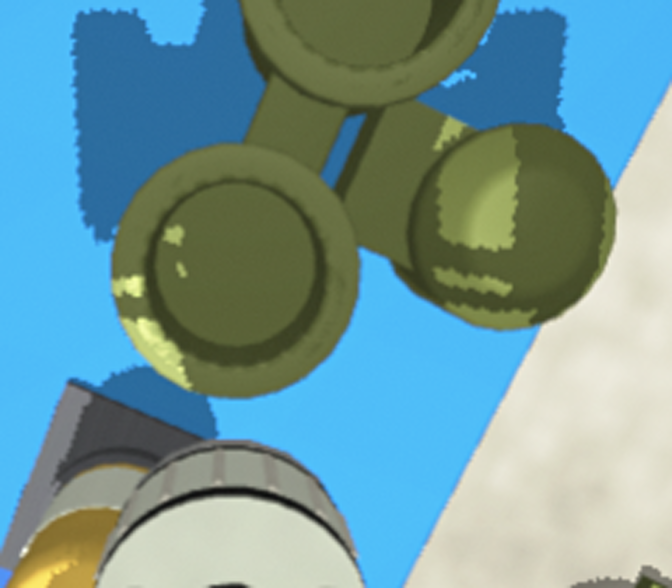

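Run:
```python
from h import *
p=np.load("p13.npy",allow_pickle=True).item();im=cv2.imread("pics/w13.png")
for lo,hi in((28,37),(40,50)):
    c=cv2.HoughCircles(cv2.GaussianBlur(im[...,0] if lo>38 else cv2.cvtColor(im,6),(3,3),0),cv2.HOUGH_GRADIENT,1,8,param1=80,param2=14,minRadius=lo,maxRadius=hi)
    c=[q for q in c[0] if np.hypot(q[0]-254,q[1]-117)<12 or q[1]<25 and 270<q[0]<330]; print(lo,np.round(c,1).tolist(),pl(p,[q[:2] for q in c],.115).round(4).tolist())
f=lambda x,y:(170+x/2.8,20+y/2.8)
for pts in([(235,143),(111,268),(360,268),(235,397)],[(236,180),(147,268),(326,268),(236,367)]):
    w=pl(p,[f(*q) for q in pts],.115)[:,:2]
    A=np.c_[2*w,np.ones(4)];s=np.linalg.lstsq(A,(w**2).sum(1),rcond=None)[0];print(s[:2],np.sqrt(s[2]+s[:2]@s[:2]))
w=pl(p,(254.3,117),.115)[0];go([w[0],w[1],.235])
```

```text
28 [[254.5, 112.5, 29.700000762939453], [245.5, 115.5, 36.400001525878906], [301.5, 7.5, 36.400001525878906], [261.5, 120.5, 36.400001525878906], [252.5, 121.5, 35.29999923706055], [296.5, 22.5, 36.400001525878906], [289.5, 17.5, 34.20000076293945]] [[0.5604, -0.0213, 0.115], [0.5538, -0.0267, 0.115], [0.5657, 0.0712, 0.115], [0.5689, -0.0255, 0.115], [0.5616, -0.0293, 0.115], [0.5663, 0.0595, 0.115], [0.5594, 0.0608, 0.115]]
40 [[252.5, 116.5, 44.900001525878906], [301.5, 7.5, 48.29999923706055], [246.5, 123.5, 43.599998474121094], [301.5, 15.5, 41.599998474121094]] [[0.56, -0.0252, 0.115], [0.5657, 0.0712, 0.115], [0.5572, -0.033, 0.115], [0.5681, 0.0658, 0.115]]
[ 0.56186807 -0.02604395] 0.04010821692566033
[ 0.56232312 -0.02631834] 0.02924484136306882
tcp [ 0.5795 -0.0767  0.2717] shift mm [54.7  2.3 36.7] jaw yaw 0.372 rz None t 25.8
```

```bash
python3 -m creep '[[[0,40,2,0,0,0,0],[0,54,2,20,0,0,0],[0,54,2,60,0,0,0],[0,54,2,90,0,0,0],[0,54,2,97,0,0,0]]]'
python3 -m creep '[[[0,0,0,0,0,0,0],[0,0,0,0,0,0,0],[0,0,0,0,0,0,0]]]'
python3 -c "
from h import *
go([.562,-.026,.172])"
```

```text
time: 26.3
position: [0.5595, -0.0253, 0.172]
tool_rot: [-1.768, -2.59, 0.007]
ft_force: [0.3, -0.2, -1.5]
grip_width: 0.24
time: 26.6
position: [0.564, -0.0244, 0.1777]
tool_rot: [1.768, 2.594, 0.004]
ft_force: [-0.2, -0.1, -1.3]
grip_width: 0.24
tcp [ 0.564  -0.0244  0.1777] shift mm [-0.8 -2.5  5.7] jaw yaw 0.374 rz None t 26.6
```

```bash
python3 -m creep '[[[0,-1,-2.5,0,0,0,0],[0,-1,-2.5,3,0,0,0],[0,-1,-2.5,6,0,0,0],[0,-1,-2.5,6,0,0,0]]]'
python3 -m creep '[[[0,0,0,2,0,0,0],[0,0,0,4,0,0,0],[0,0,0,6,0,0,0],[0,0,0,7,0,0,0],[0,0,0,7,0,0,0]]]'
python3 -c "
from h import *
go([.562,-.026,.172])"
```

```text
time: 27.0
position: [0.5603, -0.0257, 0.169]
tool_rot: [-1.768, -2.596, 0.001]
ft_force: [-0.8, 0.3, -1.5]
grip_width: 0.243
time: 27.5
position: [0.5606, -0.0258, 0.1623]
tool_rot: [-1.768, -2.596, 0.0]
ft_force: [-0.1, -0.1, -1.7]
grip_width: 0.244
tcp [ 0.5606 -0.0258  0.1623] shift mm [-0.7  1.3 -9.7] jaw yaw 0.375 rz None t 27.5
```

Entered with no contact. Lowering the rest.

```bash
python3 -m creep '[[[0,0,1,3,0,0,0],[0,0,1,7,0,0,0],[0,0,1,11,0,0,0],[0,0,1,15,0,0,0],[0,0,1,15,0,0,0]]]'
python3 -m creep '[[[0,0,0,5,0,0,0],[0,0,0,11,0,0,0],[0,0,0,17,0,0,0],[0,0,0,22,0,0,0],[0,0,0,24,0,0,0]]]'
python3 -m creep '[[[0,0,0,1,0,0,0],[0,0,0,2,0,0,0],[0,0,0,2,0,0,0]]]'
```

```text
time: 28.0
position: [0.5611, -0.0254, 0.1467]
tool_rot: [-1.768, -2.596, 0.001]
ft_force: [-0.1, -0.1, -1.8]
grip_width: 0.243
time: 28.5
position: [0.5611, -0.0254, 0.1227]
tool_rot: [-1.768, -2.596, 0.001]
ft_force: [-0.2, -0.1, -2.0]
grip_width: 0.246
time: 28.8
position: [0.5617, -0.0254, 0.1217]
tool_rot: [1.768, 2.597, 0.0]
ft_force: [0.7, 0.1, -0.9]
grip_width: 0.246
```

```bash
python3 -m creep '[[[0,0,0,1,0,0,0],[0,0,0,1.5,0,0,0],[0,0,0,1.5,0,0,0]]]'
```

```text
time: 29.1
position: [0.5619, -0.0255, 0.1213]
tool_rot: [1.768, 2.596, 0.001]
ft_force: [-2.2, -0.3, 5.3]
grip_width: 0.243
```

Seated (5 N from the floor). Releasing and going for the long one.

```bash
python3 -m creep '[[[0.5,0,0,-1,0,0,0],[0.5,0,0,-1,0,0,0],[0.5,0,0,-1,0,0,0],[0.5,0,0,-1,0,0,0]]]'
python3 -m creep '[[[0.5,0,0,-15,0,0,0],[0.5,0,0,-45,0,0,0],[0.5,0,0,-90,0,0,0],[0.5,0,0,-135,0,0,0],[0.5,0,0,-178,0,0,0]]]'
python3 -m creep '[[[0.5,0,0,0,0,0,0],[0.5,0,0,0,0,0,0]]]'
python3 -c "
from h import *
shot('wrist','w14');go([.5075,-.3195,.30])"
```

```text
time: 29.5
position: [0.5617, -0.0254, 0.121]
tool_rot: [1.768, 2.597, 0.0]
ft_force: [-0.7, 0.8, 0.5]
grip_width: 0.47
time: 30.0
position: [0.5616, -0.0256, 0.3024]
tool_rot: [1.768, 2.595, 0.002]
ft_force: [0.7, -0.4, -0.1]
grip_width: 0.499
time: 30.2
position: [0.5622, -0.0256, 0.3011]
tool_rot: [1.767, 2.594, 0.004]
ft_force: [-0.5, -0.3, -1.1]
grip_width: 0.501
tcp [ 0.5614 -0.0254  0.2993] shift mm [-253.9 -157.9   -0.8] jaw yaw 0.375 rz None t 30.25
```

```bash
python3 -m creep '[[[0.5,-43,-27,0,0,0,0],[0.5,-86,-54,0,0,0,0],[0.5,-128,-80,0,0,0,0],[0.5,-170,-106,0,0,0,0],[0.5,-212,-132,0,0,0,0]]]'
python3 -m creep '[[[0.5,-42,-26,0,0,0,0],[0.5,-42,-26,0,0,0,0],[0.5,-42,-26,0,0,0,0],[0.5,-42,-26,0,0,0,0]]]'
python3 - <<'E'
from h import *
im,p=shot("wrist","w15")
def rep(im,p,z):
  for a,x,y,c in comps(im,(0,0,150),(180,40,255),200,(150,60,360,235)):
    h=cv2.convexHull(c); e=cv2.fitEllipse(h); k=pl(p,e[0],z)[0]; print(a,np.round(e[0],1),np.round(e[1],1),k)
rep(im,p,.061);print("pred",proj(p,[.5075,-.3195,.061]));go([.5075,-.3195,.12])
im=cv2.imread("pics/w14.png")[...,::-1].copy(); print("w14 at bore a"); rep(im,p,.115)
E
```

```text
time: 30.75
position: [0.515, -0.2724, 0.2975]
tool_rot: [-1.767, -2.595, 0.001]
ft_force: [1.2, 0.3, -0.0]
grip_width: 0.499
time: 31.15
position: [0.508, -0.3178, 0.2978]
tool_rot: [-1.764, -2.596, -0.001]
ft_force: [0.0, 1.1, -0.1]
grip_width: 0.499
7886 [299.2 164.7] [151.5 195.5] [ 0.56257997 -0.30268136  0.061     ]
1419 [250.8 160.2] [46.4 49.4] [ 0.50746997 -0.31862785  0.061     ]
1072 [191.2 195.1] [40.6 43.5] [ 0.45609092 -0.38494271  0.061     ]
381 [142.8  92.7] [ 19.9 107.1] [ 0.36840073 -0.29214276  0.061     ]
214 [275.1 109.5] [ 4.3 79.1] [ 0.51168139 -0.25482685  0.061     ]
pred [[250.56123084 160.87393582]]
tcp [ 0.5083 -0.3174  0.2981] shift mm [ -2.   -1.5 178.1] jaw yaw 0.378 rz None t 31.2
w14 at bore a
1699 [250.9 169. ] [51.8 53. ] [ 0.5071498  -0.31717188  0.115     ]
1595 [376.2  96.7] [ 26.7 156. ] [ 0.59310897 -0.20707922  0.115     ]
```

```bash
python3 -m creep '[[[0.5,-1.5,-1.5,40,0,0,0],[0.5,-1.5,-1.5,85,0,0,0],[0.5,-1.5,-1.5,130,0,0,0],[0.5,-1.5,-1.5,160,0,0,0],[0.5,-1.5,-1.5,165,0,0,0]]]'
python3 -m creep '[[[0.5,0,0,0,0,0,0],[0.5,0,0,0,0,0,0],[0.5,0,0,0,0,0,0]]]'
python3 -c "
from h import *
go([.5073,-.319,.066])"
```

```text
time: 31.7
position: [0.5051, -0.3177, 0.1297]
tool_rot: [-1.759, -2.593, 0.001]
ft_force: [-0.7, -0.0, -0.7]
grip_width: 0.501
time: 32.0
position: [0.5082, -0.3222, 0.1364]
tool_rot: [1.766, 2.594, 0.001]
ft_force: [0.1, 0.5, 0.6]
grip_width: 0.501
tcp [ 0.5082 -0.3222  0.1364] shift mm [ 3.5  0.1 70.4] jaw yaw 0.376 rz None t 32.0
```

```bash
python3 -m creep '[[[0.5,3.5,0,15,0,0,0],[0.5,3.5,0,35,0,0,0],[0.5,3.5,0,52,0,0,0],[0.5,3.5,0,63,0,0,0],[0.5,3.5,0,69,0,0,0]]]'
python3 -m creep '[[[0,0,0,0,0,0,0],[0,0,0,0,0,0,0],[0,0,0,0,0,0,0],[0,0,0,0,0,0,0],[0,0,0,0,0,0,0]]]' 30
python3 -c "
from h import *
go([.5073,-.319,.066])"
python3 -m creep '[[[0,0,0,-10,0,0,0],[0,0,0,-50,0,0,0],[0,0,0,-100,0,0,0],[0,0,0,-150,0,0,0],[0,0,0,-200,0,0,0]]]'
python3 -m creep '[[[0,0,0,-20,0,0,0],[0,0,0,-20,0,0,0],[0,0,0,-20,0,0,0]]]'
python3 -c "
from h import *
go([.5657,.0741,.285])"
```

```text
time: 32.5
position: [0.505, -0.3179, 0.0638]
tool_rot: [-1.768, -2.595, 0.0]
ft_force: [0.1, 0.4, -0.4]
grip_width: 0.498
time: 33.0
position: [0.5062, -0.3186, 0.0659]
tool_rot: [1.767, 2.595, 0.001]
ft_force: [0.1, 0.3, 1.8]
grip_width: 0.242
tcp [ 0.5062 -0.3186  0.0659] shift mm [-0.8  0.9 -0.1] jaw yaw 0.375 rz None t 33.0
time: 33.5
position: [0.5048, -0.3183, 0.2676]
tool_rot: [1.769, 2.596, 0.0]
ft_force: [1.6, 0.0, -1.6]
grip_width: 0.247
time: 33.8
position: [0.5051, -0.3182, 0.2848]
tool_rot: [-1.768, -2.596, -0.0]
ft_force: [-0.9, 0.0, -2.4]
grip_width: 0.245
tcp [ 0.5051 -0.3182  0.2848] shift mm [ 3.429e+02  2.000e+02 -1.000e-01] jaw yaw 0.375 rz None t 33.8
```

```bash
python3 -m creep '[[[0,43,25,0,0,0,0],[0,86,50,0,0,0,0],[0,129,75,0,0,0,0],[0,172,100,0,0,0,0],[0,215,125,0,0,0,0]]]'
python3 -m creep '[[[0,40,40,0,0,0,0],[0,68,75,0,0,0,0],[0,68,75,0,0,0,0],[0,68,75,0,0,0,0],[0,68,75,0,0,0,0]]]'
cat >> h.py <<'E'
from scipy.optimize import least_squares
def rim(im,p,c0,r=.041,z=.115,tol=.006):
    "robust circle fit to edge points near the predicted outer/inner rim circle"
    g=cv2.Canny(cv2.GaussianBlur(im,(3,3),0),60,140); v,u=np.nonzero(g); w=pl(p,np.c_[u,v],z)[:,:2]
    c=np.array(c0[:2],float)
    for t in(tol,.004,.0025):
        s=w[abs(np.linalg.norm(w-c,axis=1)-r)<t]
        if len(s)<10: return None
        c=least_squares(lambda q:np.linalg.norm(s-q[:2],axis=1)-q[2],np.r_[c,r],loss="soft_l1",f_scale=.001).x; rr=c[2];c=c[:2]
    return c.round(4),round(rr,4),len(s)
E
python3 - <<'E'
from h import *
q=np.load("p13.npy",allow_pickle=True).item();o=cv2.imread("pics/w13.png")[...,::-1].copy()
for r in(.041,.0295): print("w13 a",rim(o,q,(.562,-.026),r))
im,p=shot("wrist","w16");np.save("p16.npy",p,allow_pickle=True)
for r in(.041,.0295):
    print("b",r,rim(im,p,(.5657,.0741),r),rim(im,p,(.5637,.0721),r)); print("a",rim(im,p,(.562,-.026),r))
print(proj(p,[[.5657,.0741,.115],[.562,-.026,.115]]));go([.5657,.0741,.19])
E
```

```text
time: 34.3
position: [0.5418, -0.0703, 0.2827]
tool_rot: [-1.767, -2.594, 0.003]
ft_force: [0.2, -0.1, -1.7]
grip_width: 0.248
time: 34.8
position: [0.587, 0.0166, 0.2835]
tool_rot: [-1.77, -2.594, 0.005]
ft_force: [-0.6, -0.7, -1.5]
grip_width: 0.242
w13 a (array([ 0.5614, -0.0258]), np.float64(0.0404), 312)
w13 a (array([ 0.5613, -0.0265]), np.float64(0.0296), 318)
b 0.041 (array([0.5657, 0.0734]), np.float64(0.0406), 329) (array([0.5657, 0.0734]), np.float64(0.0406), 329)
a (array([ 0.5619, -0.0259]), np.float64(0.0406), 207)
b 0.0295 (array([0.5655, 0.0734]), np.float64(0.0295), 297) (array([0.5655, 0.0733]), np.float64(0.0295), 304)
a (array([ 0.5628, -0.0259]), np.float64(0.0297), 217)
[[253.14044117 108.29318341]
 [213.54718249 202.01235103]]
tcp [0.5871 0.0161 0.2841] shift mm [61.8  1.4 94. ] jaw yaw 0.372 rz None t 34.85
```

```bash
python3 -m creep '[[[0,45,1,0,0,0,0],[0,61.5,1,10,0,0,0],[0,61.5,1,50,0,0,0],[0,61.5,1,85,0,0,0],[0,61.5,1,92,0,0,0]]]'
python3 -m creep '[[[0,0,0,0,0,0,0],[0,0,0,0,0,0,0],[0,0,0,0,0,0,0]]]'
python3 -c "
from h import *
go([.5653,.0738,.183])"
```

```text
time: 35.35
position: [0.5631, 0.0737, 0.1889]
tool_rot: [-1.769, -2.59, 0.009]
ft_force: [-1.6, -0.1, -1.6]
grip_width: 0.244
time: 35.65
position: [0.5678, 0.0755, 0.1954]
tool_rot: [1.768, 2.594, 0.005]
ft_force: [0.5, 0.4, -1.4]
grip_width: 0.243
tcp [0.5678 0.0755 0.1954] shift mm [-0.7 -3.  12.4] jaw yaw 0.374 rz None t 35.65
```

```bash
python3 -m creep '[[[0,-0.5,-1.5,3,0,0,0],[0,-0.5,-1.5,6,0,0,0],[0,-0.5,-1.5,8,0,0,0],[0,-0.5,-1.5,8,0,0,0],[0,-0.5,-1.5,8,0,0,0]]]'
python3 -c "
from h import *
go([.5653,.0738,.183])"
```

```text
time: 36.15
position: [0.5651, 0.0749, 0.185]
tool_rot: [-1.768, -2.597, 0.0]
ft_force: [0.3, 0.4, -0.6]
grip_width: 0.241
tcp [0.5651 0.0749 0.185 ] shift mm [-1.1 -0.2  2. ] jaw yaw 0.375 rz None t 36.15
```

```bash
python3 -m creep '[[[0,-0.7,0,2,0,0,0],[0,-0.7,0,4,0,0,0],[0,-0.7,0,6,0,0,0],[0,-0.7,0,8,0,0,0],[0,-0.7,0,10,0,0,0]]]'
python3 -m creep '[[[0,0,0,0,0,0,0]]]'
```

```text
time: 36.65
position: [0.5654, 0.0742, 0.1749]
tool_rot: [-1.768, -2.597, -0.0]
ft_force: [-0.4, 0.0, -1.4]
grip_width: 0.242
time: 36.75
position: [0.5652, 0.0741, 0.1747]
tool_rot: [-1.768, -2.596, 0.001]
ft_force: [0.2, -0.4, -1.2]
grip_width: 0.243
```

In the bore (bottom about 5 mm below the rim). Lowering to the floor, expected at TCP of about .1205.

```bash
python3 -m creep '[[[0,0,0,6,0,0,0],[0,0,0,12,0,0,0],[0,0,0,18,0,0,0],[0,0,0,24,0,0,0],[0,0,0,28,0,0,0]]]'
python3 -m creep '[[[0,0,0,5,0,0,0],[0,0,0,11,0,0,0],[0,0,0,17,0,0,0],[0,0,0,22,0,0,0],[0,0,0,24,0,0,0]]]'
python3 -m creep '[[[0,0,0,1,0,0,0],[0,0,0,2,0,0,0],[0,0,0,2,0,0,0]]]'
```

```text
time: 37.25
position: [0.5651, 0.0741, 0.1462]
tool_rot: [-1.768, -2.596, 0.001]
ft_force: [0.0, 0.8, -1.9]
grip_width: 0.245
time: 37.75
position: [0.5651, 0.0741, 0.1223]
tool_rot: [-1.768, -2.596, 0.001]
ft_force: [0.2, 0.1, -1.2]
grip_width: 0.243
time: 38.05
position: [0.5655, 0.0742, 0.1212]
tool_rot: [1.768, 2.596, 0.0]
ft_force: [-0.3, 0.1, -1.1]
grip_width: 0.245
```

```bash
python3 -m creep '[[[0,0,0,1,0,0,0],[0,0,0,1.5,0,0,0],[0,0,0,1.5,0,0,0]]]'
python3 -m creep '[[[0.5,0,0,-1,0,0,0],[0.5,0,0,-1,0,0,0],[0.5,0,0,-1,0,0,0],[0.5,0,0,-1,0,0,0]]]'
python3 -m creep '[[[0.5,0,0,-15,0,0,0],[0.5,0,0,-45,0,0,0],[0.5,0,0,-90,0,0,0],[0.5,0,0,-140,0,0,0],[0.5,0,0,-188,0,0,0]]]'
python3 -m creep '[[[0.5,-25,-35,0,0,0,0],[0.5,-50,-70,0,0,0,0],[0.5,-60,-90,0,0,0,0],[0.5,-60,-90,0,0,0,0],[0.5,-60,-90,0,0,0,0]]]'
python3 - <<'E'
from h import *
im,p=shot("wrist","w17"); t,pt=shot("top","top17"); s,ps=shot("scene","scene17"); print(ctrl.get_state()["position"])
for n,i,q in(("wrist",im,p),("top",t,pt),("scene",s,ps)):
    print(n,"a,b pred",proj(q,[[.5618,-.026,.115],[.5656,.0734,.115]]).round(1).tolist())
    for a,x,y,c in comps(i,(0,0,150),(180,45,255),25):
        e=cv2.fitEllipse(cv2.convexHull(c))
        w=pl(q,e[0],.115)[0]
        if abs(w[0]-.563)<.03 and -.06<w[1]<.11: print(a,np.round(e[0],1),np.round(e[1],1),w.round(4))
for nm,lo,hi in(("orange",(3,150,90),(14,255,255)),):
    for i,q in((t,pt),(s,ps)): print(nm,[(int(a),round(x,1),round(y,1)) for a,x,y,c in comps(i,lo,hi,30)])
    print(proj(pt,[.635,.311,.14]),proj(ps,[.635,.311,.14]))
o=cv2.imread("pics/top0.png")[...,::-1]
for nm,bx in(("crate",(130,170,195,238)),("sprue spot",(245,212,285,235)),): print(nm,[(int(a),round(x,1),round(y,1)) for a,x,y,c in comps(t,(25,90,30),(45,255,230),15,bx)])
E
```

```text
time: 38.35
position: [0.5658, 0.0744, 0.1207]
tool_rot: [1.768, 2.596, 0.002]
ft_force: [-1.8, -0.2, 5.2]
grip_width: 0.245
time: 38.75
position: [0.5654, 0.0741, 0.1204]
tool_rot: [-1.768, -2.597, 0.0]
ft_force: [-0.9, 0.8, 0.1]
grip_width: 0.474
time: 39.25
position: [0.5652, 0.0739, 0.3119]
tool_rot: [1.768, 2.595, 0.002]
ft_force: [0.5, -0.3, 0.0]
grip_width: 0.5
time: 39.75
position: [0.5038, -0.0145, 0.3098]
tool_rot: [1.769, 2.595, 0.004]
ft_force: [0.1, 0.9, -0.9]
grip_width: 0.502
[ 0.50408237 -0.01332987  0.30870608]
wrist a,b pred [[296.8, 195.6], [339.9, 109.0]]
1733 [340.9 110.6] [51.8 56.7] [0.5672 0.0724 0.115 ]
1450 [297.5 195.9] [47.9 51. ] [ 0.5626 -0.026   0.115 ]
top a,b pred [[275.4, 183.9], [243.9, 178.9]]
52 [242.7 178.7] [11.9 16.2] [0.5659 0.0771 0.115 ]
scene a,b pred [[243.5, 199.1], [266.4, 221.9]]
191 [243.9 199.1] [16.5 20.3] [ 0.561  -0.0254  0.115 ]
81 [260.  221.2] [ 8.1 12.5] [0.5768 0.0605 0.115 ]
27 [274. 224.] [4.4 6.3] [0.5547 0.0915 0.115 ]
orange [(118, np.float64(170.3), np.float64(147.4)), (76, np.float64(209.0), np.float64(77.3))]
orange [(144, np.float64(183.7), np.float64(361.1)), (101, np.float64(314.9), np.float64(290.6))]
[[171.12317695 146.51806242]] [[312.11711541 294.14666197]]
crate [(104, np.float64(168.2), np.float64(204.6))]
sprue spot [(919, np.float64(264.5), np.float64(223.0))]
```

```bash
python3 -c "
from h import *
s=ctrl.get_state();print(s['time'],s['position'],s['ft_force']);print(ctrl.close_job())"
```

```text
39.9 [ 0.50408237 -0.01332987  0.30870608] [ 0.31319884  0.59211644 -1.12718742]
the job is handed in; nothing more can be done
None
```

I did every step in the order asked and handed the job in at 39.9 s, but one early move broke the wrist-force limit, so **the run may be judged a failure**.

**Limit exceeded:** while lowering onto the sprue with the tool tilted, the fingers had not finished closing. One fingertip hit the pallet deck, and the wrist read about 205 N against the 120 N limit. That was my error: I did not wait for the fingers to close before going down. After that, the highest reading was 14 N, when the cap was pressed against its stop.

| Step | Result | Last check |
|---|---|---|
| Sprue | One was present, and it went into the blue crate | Seen in the crate by the wrist camera and found there again in the final top picture |
| Probing | bore_a is 47 mm deep, bore_b 60 mm | Both contact heights were within 1 mm of prediction |
| Rod | Back in its holder | Its handle was where expected in the later camera pictures |
| Spray cap | Pressed to its stop, then released | Its spring-back was not measured afterwards |
| Cartridges | Medium in bore_a, long in bore_b, each lowered until it touched the floor | Both white shoulders were within about 2 mm of the bore centres in the wrist camera, at the apparent size expected for flush |

- **Final checks:** I had used up my picture views, so these were done by numbers, not by eye. The arm hid parts of the scene in the top view.
- **Sprue's old spot:** the last check there read only the arm, so it could not confirm the spot was clear. Earlier wrist pictures showed no other sprue on the deck.
- **Other objects:** I touched none of them on purpose. I did not re-measure where they stood at the end.

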